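Crank two cartons out of the parts feeder

ROBOT

A 6-joint arm with a two-finger parallel gripper is mounted at the origin on the work surface. World frame = base frame: x ahead of the robot, y to its left, z up, the work surface at z = 0. Lengths are in m, angles in rad, forces in N, time in s.
With the tool pointing down it reaches from about 0.2 to 0.875 m from the base axis. Payload 3.4 kg.
Tool frame: the origin (TCP) lies midway between the tips of the shut fingers; the grasp point (between the pads) lies ctrl.grasp_offset behind it (ctrl.grasp_offset is the distance from the TCP to the grasp point, in m); z points along the fingers, y is the direction in which the jaws open and shut (so a half turn about z gives the same grasp; the last joint's range is limited). The gripper opens to 94 mm and grips with 3 to 60 N. Pads are 16 mm wide; open, the fingers measure 119 mm over their backs; the gripper's body (75 mm by 177 mm) begins 78 mm behind the grasp point.
Start: joints at [-1.226, 0.276, 1.505, -0, 1.361, -0.121], TCP at [0.258, -0.514, 0.205] pointing down, gripper open.
Joint ranges: [-2.89, 2.89], [-0.75, 2.08], [0.22, 2.7], [-1.18, 4.32], [0.11, 2.71], [-2.7, 2.7]. Speed limits (rad/s): [2.57, 2.57, 3.14, 3.14, 3.14, 3.14].

INTERFACE

Orientations are given as a unit quaternion [x, y, z, w].
In Python, from bench import ctrl gives the robot as it stands.
- The arm moves only by the shell command python3 -m jog 'ROWS' [FORCE]. ROWS is JSON, a list of rows, each an object with "fingers": the opening in per cent of the stroke, from 0 (shut) to 100 (fully open); "xyz": the shift along the tool's x, y, z in mm, a list of three; "yaw": the turn about the tool's z in rad. A call has 1 to 20 rows; each row is the pose to reach, as a shift and turn from the pose measured when the call began, along the tool's axes at that moment; what a row does not reach only later rows make up. A row lasts 1/10 s, in which the tool goes at most 50 mm and 8.59 degrees, less where a joint would pass 70% of its speed; a pose out of reach is approached as far as the arm can. A call with a gripper value outside its range is refused whole. The fingers move at their own pace and stop on an object; FORCE is the grip in N (left out, the last holds). Time passes only in rows, so rows that repeat a pose let the fingers close. It gives the time, the measured TCP pose, the force and the opening at its end, in the units of the state.
- ctrl.get_obs(): the state, without advancing time (a new reading comes with each control period).
- ctrl.grab_frame(name): name is "scene" or "top" or "wrist"; returns a dict with "frame" (480x640x3 uint8, red, green, blue), "fx", "fy", "cx", "cy" (pixels), "position" and "attitude" of the camera in the world. Camera axes: x right, y down, z forward; pixel columns grow to the right and rows downward; lengths in m; the calibration is good to about 2 mm. A picture is of the moment at which its call begins. There is no depth.
- ctrl.job_done(): hands the job in, once; it reports no verdict.
Trained networks look in a picture, given as the dict that the camera call returned (one of the last four; its "shot" number tells which), for a name from the list of things; names that differ only in an ending like _2 or _b are one class to them, and where a whole thing is asked for, a point or a joint stands for the part that bears it (a point fixed in the world has none). Each returns a list of dicts, best first, with "conf" (0 to 1); they miss things now and then, are a little off and sometimes report something else, mostly with a low value. They report only what shows in the picture. A call takes as long as a camera call.
- ctrl.search_frame(picture, name): "location" ([x, y, z] in m, in world coordinates, good to about 4 mm: the middle of the surface that is visible of it).
The state is a dict: "time_s": time; "joints": joint angles; "joint_vel": joint speeds; "joint_efforts": joint torques, N m; "position": TCP position; "tool_rot": TCP orientation; "force": force on the tool from outside, world axes, zero at the start; "torque": the same for the moment, N m; "opening": opening from 0.0 (shut) to 1.0 (fully open).
Only numpy, scipy, OpenCV 4.12 (cv2) and the standard library are available. Lean on these libraries where they do the work, as an engineer would, in place of code of your own. Each camera call takes 0.05 s, during which the arm holds its last target.

TASK

Issue exactly two cartons from the feeder: take the orange knob, turn the crank clockwise two full turns at an even, unhurried pace (about five seconds or more a turn) through the heavy point, never letting it kick back, snap round or race, and leave it back at the green home mark, let go, with two cartons in the blue tray and two in the magazine. Leave everything else on the bench alone.

Things in the scene. Friction and masses are not known exactly. Their poses are not given: they have to be found in the camera images.
- crank (a joint): crank angle, rad. 0 = home: knob lowest on its circle, at the green mark on the feeder's front side, pusher drawn back. Grows CLOCKWISE seen looking down onto the sloping face (from the front: knob goes left, then up and away, then right and back) and keeps counting: two turns from home = 12.57. It starts within 0.85 of home. Friction (2 N at the knob) holds it only near home.
- pusher: brass slide that the crank drives through a rod; each turn its tongue shoves the lowest carton out of the magazine; the next drops when it is back near home. A return spring makes the crank heavy from 1 to 3 rad of each turn (8 to 13 N at the knob); from 3.3 to 5.3 rad the spring drives it on and must be held back. Let go in mid-turn, it snaps round. Origin: rod end; slides along the feeder's y.
- knob_mid (a point): middle of the orange knob: round grip 26 mm thick (29 at its two end beads), 58 mm long, 29 mm of it above this point. It spins freely on its pin, so a grip need not turn with the crank. Its length (z axis, out of the free end) leans 30 degrees from vertical to the feeder's front: take it end-on, tool tilted alike. The crank arm lies 31 mm below along z; nothing stands beside the knob.
- crank_hub (a point): point on the crank's axis of rotation, level with knob_mid: centre of the knob's circle (radius 70 mm). z axis = axis of rotation, out of the sloping face, parallel to the knob; x axis = from the knob to the axis (turns with the crank).
- feeder: carton feeder bolted to the bench: grey housing whose face, with the crank, slopes 30 degrees down to the front (-x); magazine (160 mm high, nearest wall at y 175 mm) and blue tray at its left (+y). Origin at bench level under the crank's pivot, which is at z 125 mm; z up, x away from the front.
- light_bar (a point): middle of the aluminium light bar's underside over the far half of the knob's circle: 40 mm in x, 300 mm in y, 17 mm thick, on 14 mm square posts 42 mm farther in x at y -135 and +135 mm from here; feeder's axes. An upright tool strikes it at the top of the circle; one tilted like the knob clears it.
- tray_mid (a point): middle of the blue catch tray's inner floor (142 by 150 mm, its magazine-side half a steel chute; walls 41 mm above this point); feeder's axes.
- magazine_floor (a point): middle of the magazine's floor, on which the lowest carton lies, 70 mm above the bench; feeder's axes.
- carton_1: small closed carton 60 x 48 x 18 mm, about 70 g, lowest, brown, in the magazine's stack of four; origin at the centre of its underside. Not to be handled.
- carton_2: small closed carton 60 x 48 x 18 mm, about 70 g, second, white, in the magazine's stack of four; origin at the centre of its underside. Not to be handled.
- carton_3: small closed carton 60 x 48 x 18 mm, about 70 g, third, brown, in the magazine's stack of four; origin at the centre of its underside. Not to be handled.
- carton_4: small closed carton 60 x 48 x 18 mm, about 70 g, top, white, in the magazine's stack of four; origin at the centre of its underside. Not to be handled.
- bolt_bin: blue open bin 160 x 110 x 75 mm, loose bystander, to be left alone; origin at the centre of its underside.
- tape_roll: clear parcel tape roll 100 mm across, 48 mm high, loose bystander, to be left alone; origin at the centre of its underside.
- spare_carton: brown carton 110 x 90 x 70 mm, loose bystander, to be left alone; origin at the centre of its underside.
- screwdriver: screwdriver with green handle, lying, loose bystander, to be left alone; origin at the centre of its underside (screwdriver: on its length).
- pencil_cup: black pencil cup 76 mm across, 100 mm high, loose bystander, to be left alone; origin at the centre of its underside.
- scan_block: black hand terminal 70 x 150 x 22 mm, lying flat, loose bystander, to be left alone; origin at the centre of its underside.

How it is judged:
By the outcome, as a careful person would: the job done as asked, in the order asked, and still so for the second after the job is handed in, with the robot touching nothing.
It also fails if it takes over 72 s, if anything falls off the work surface, if the arm or the gripper's body presses on something with over 40 N, if the wrist force passes 120 N, or if a joint passes its speed limit or range.

## Working session

There is one attempt and no reset: what is moved stays moved. The work goes in short steps, Python scripts to look and compute and a shell command to move; the robot and the scene stay as the last step left them, time stands still between calls to the robot, and variables do not carry over. Pictures are saved under pics/ and viewed, and the job is handed in when it is done.

```bash
ls; mkdir -p pics
python3 - <<'E'
from bench import ctrl
import cv2
print(ctrl.get_obs(), ctrl.grasp_offset)
for n in ["scene","top","wrist"]:
    p=ctrl.grab_frame(n)
    cv2.imwrite(f"pics/a_{n}.png",p["frame"][:,:,::-1])
    print(n,p["position"],p["attitude"],p["fx"],p["cx"],p["cy"])
    for t in ["crank","knob_mid","crank_hub","feeder","light_bar","tray_mid","magazine_floor","pusher"]:
        try:
            print(t,[(round(d["conf"],2),[round(float(v),4) for v in d["location"]]) for d in ctrl.search_frame(p,t)][:2])
        except Exception as e: print(t,e)
E
```

```text
pics
{'time_s': 0.0, 'joints': array([-1.22597668e+00,  2.76572102e-01,  1.50608023e+00, -5.20939171e-05,
        1.36071944e+00, -1.20985579e-01]), 'joint_vel': array([ 0.00035022, -0.00129205,  0.00156328, -0.00189654, -0.00074676,
       -0.00053696]), 'joint_efforts': array([-1.70232219e-03, -4.04596925e+01, -2.37233126e+01,  6.95971423e-02,
        3.44778167e-02, -1.34745546e-04]), 'position': array([ 0.25805122, -0.51321733,  0.2046389 ]), 'tool_rot': array([ 9.72998919e-01,  2.30807953e-01, -1.24658850e-04, -8.81145822e-04]), 'force': array([-0.79617296,  0.27200128,  0.19989911]), 'torque': array([-0.04090245,  0.04314739, -0.01308063]), 'opening': 1.0032092328171327} 0.0188
scene [ 0.3642054  -1.16464978  1.53266888] [ 0.93252069 -0.07142165  0.02715188 -0.35294035] 532.8320624594887 324.34381117194124 243.02585679514078
crank [(0.49, [0.5891, -0.163, 0.1594])]
knob_mid [(0.71, [0.5853, -0.1627, 0.1563])]
crank_hub [(0.8, [0.6599, -0.1431, 0.1443])]
feeder [(0.66, [0.6839, -0.1143, 0.0882])]
light_bar [(0.97, [0.68, -0.116, 0.0945])]
tray_mid [(0.82, [0.6863, -0.1113, 0.088
[... 179 characters left out ...]
2706313] 519.7561224935978 319.9521366163915 236.13863670121094
crank [(0.72, [0.6594, -0.1283, 0.151])]
knob_mid [(0.66, [0.589, -0.1476, 0.1675])]
crank_hub [(0.93, [0.6581, -0.1338, 0.1506])]
feeder [(0.72, [0.6736, -0.007, 0.0603])]
light_bar [(0.65, [0.6784, -0.0084, 0.0571])]
tray_mid [(0.71, [0.6752, -0.0087, 0.0562])]
magazine_floor [(0.59, [0.6755, -0.0079, 0.0529])]
pusher [(0.71, [0.6605, -0.0135, 0.0817])]
wrist [ 0.31696745 -0.48510708  0.38448667] [ 0.84520679 -0.52144899 -0.06136509  0.09975346] 371.9883356014433 315.7418435970781 235.84122120389827
crank []
knob_mid []
crank_hub []
feeder []
light_bar []
tray_mid [(0.28, [0.3725, -0.3318, 0.0267])]
magazine_floor []
pusher []
```

View pics/a_scene.png

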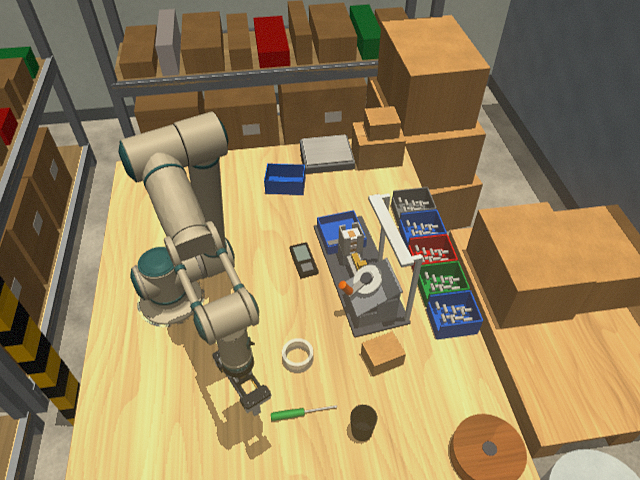

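View pics/a_top.png

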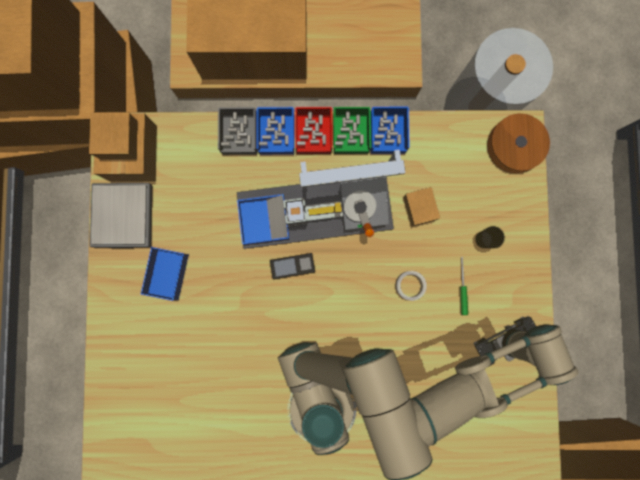

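View pics/a_wrist.png

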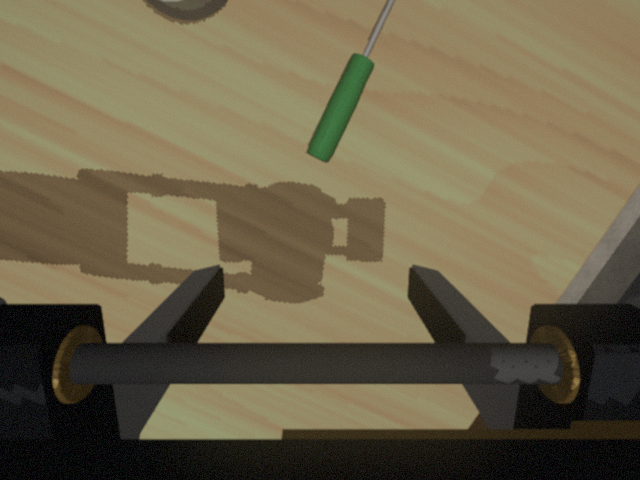

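```bash
python3 -m jog --help 2>&1 | head -20
python3 - <<'E'
import cv2
for n,b in [("scene",(330,150,560,330)),("top",(230,120,420,262))]:
    im=cv2.imread(f"pics/a_{n}.png")
    x0,y0,x1,y1=b
    s=min(800/(x1-x0),600/(y1-y0))
    cv2.imwrite(f"pics/a_{n}_z.png",cv2.resize(im[y0:y1,x0:x1],None,fx=s,fy=s,interpolation=cv2.INTER_CUBIC)); print(s)
E
```

```text
invalid input: not JSON, or not a number
3.3333333333333335
4.2105263157894735
```

View pics/a_scene_z.png

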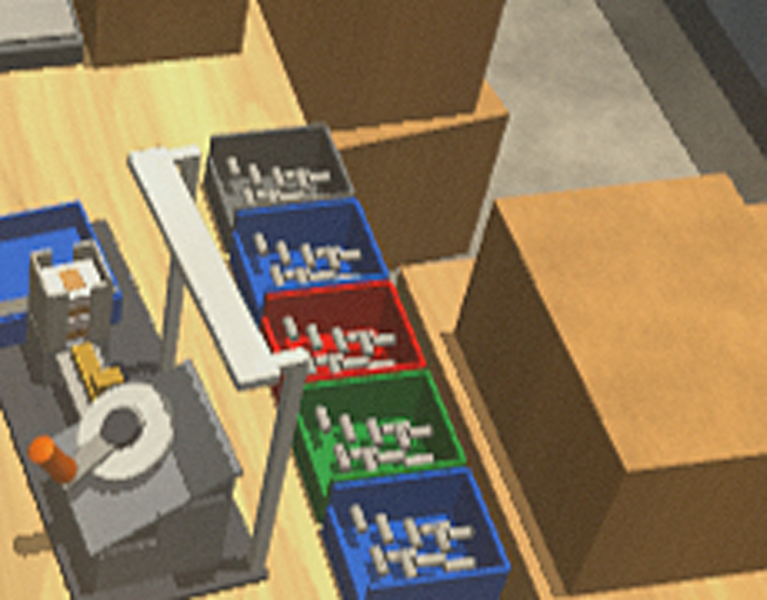

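View pics/a_top_z.png

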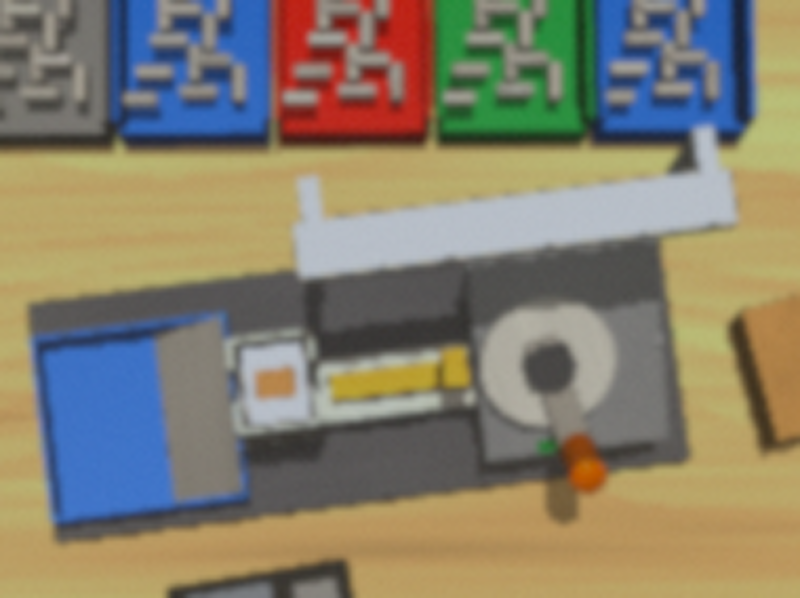

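```bash
cat > h.py <<'E'
import numpy as np
from scipy.spatial.transform import Rotation as R
def ray(p,u,v):
    d=np.array([(u-p["cx"])/p["fx"],(v-p["cy"])/p["fy"],1.])
    return np.array(p["position"]),R.from_quat(p["attitude"]).apply(d/np.linalg.norm(d))
def tri(rs):
    A=0;b=0
    for o,d in rs:
        M=np.eye(3)-np.outer(d,d);A=A+M;b=b+M@o
    x=np.linalg.solve(A,b)
    return x,[np.linalg.norm((np.eye(3)-np.outer(d,d))@(x-o)) for o,d in rs]
def atz(p,u,v,z):
    o,d=ray(p,u,v);return o+d*(z-o[2])/d[2]
def proj(p,X):
    c=R.from_quat(p["attitude"]).inv().apply(np.array(X)-p["position"])
    return np.array([p["fx"]*c[0]/c[2]+p["cx"],p["fy"]*c[1]/c[2]+p["cy"]])
E
python3 - <<'E'
from h import *
from bench import ctrl
s=ctrl.grab_frame("scene");t=ctrl.grab_frame("top")
import pickle;pickle.dump((s,t),open("cams.pkl","wb"))
S=lambda a,b:ray(s,330+a/3.3333,150+b/3.3333)
T=lambda a,b:ray(t,230+a/4.2105,120+b/4.2105)
for n,a,b in [("hubdisc",(122,424),(549,367)),("knobtop",(44,449),(588,474)),("bar nearleft(+y)",(130,155),(296,228)),("bar front left bottom",(131,163),(300,277)),("bar front right",(240,383),(737,222)),("post r top",(308,352),(715,126)),("bar rear right",(277,365),(733,172)),("magtopleft",(30,254),(232,338))]:
    x,e=tri([S(*a),T(*b)]);print(n,x.round(4),np.round(e,4))
E
```

```text
hubdisc [ 0.6641 -0.1287  0.1535] [0.0001 0.0001]
knobtop [ 0.5814 -0.1556  0.1649] [0.0002 0.0002]
bar nearleft(+y) [0.7165 0.0584 0.3374] [0.0167 0.0167]
bar front left bottom [0.7013 0.0551 0.3274] [0.0006 0.0006]
bar front right [ 0.7343 -0.2403  0.3399] [0.0008 0.0008]
post r top [ 0.7974 -0.2249  0.352 ] [0.0006 0.0006]
bar rear right [ 0.7661 -0.2361  0.3533] [0.0002 0.0002]
magtopleft [0.6503 0.1112 0.1575] [0.0367 0.0367]
```

```bash
python3 -m jog '[{"fingers":100,"xyz":[40,-28,-50],"yaw":0.05},{"fingers":100,"xyz":[80,-56,-100],"yaw":0.1},{"fingers":100,"xyz":[120,-84,-150],"yaw":0.15},{"fingers":100,"xyz":[160,-112,-180],"yaw":0.2},{"fingers":100,"xyz":[200,-140,-210],"yaw":0.25},{"fingers":100,"xyz":[240,-168,-240],"yaw":0.3},{"fingers":100,"xyz":[280,-196,-270],"yaw":0.355},{"fingers":100,"xyz":[320,-224,-295],"yaw":0.355},{"fingers":100,"xyz":[360,-252,-295],"yaw":0.355},{"fingers":100,"xyz":[400,-280,-295],"yaw":0.355},{"fingers":100,"xyz":[440,-308,-295],"yaw":0.355},{"fingers":100,"xyz":[480,-336,-295],"yaw":0.355},{"fingers":100,"xyz":[520,-364,-295],"yaw":0.355},{"fingers":100,"xyz":[560,-392,-295],"yaw":0.355},{"fingers":100,"xyz":[594,-420,-295],"yaw":0.355},{"fingers":100,"xyz":[594,-420,-295],"yaw":0.355}]' 20; python3 -c "
from bench import ctrl
o=ctrl.get_obs();print(o['time_s'],o['joints'].round(4),o['position'],o['tool_rot'])"
```

```text
time_s: 3.05
position: [0.5912, 0.1111, 0.5002]
tool_rot: [0.998, 0.055, 0.0, 0.0]
force: [0.9, -1.2, -0.2]
opening: 1.001
3.05 [ 7.0300e-02  3.2660e-01  7.2290e-01 -4.0000e-04  2.0915e+00  1.5300e+00] [0.59117538 0.11108355 0.5001993 ] [9.98463153e-01 5.54185121e-02 3.10131513e-04 1.54246165e-04]
```

```bash
python3 -m jog '[{"fingers":100,"xyz":[50,-5,0],"yaw":0},{"fingers":100,"xyz":[100,-10,0],"yaw":0},{"fingers":100,"xyz":[150,-15,0],"yaw":0},{"fingers":100,"xyz":[200,-20,0],"yaw":0},{"fingers":100,"xyz":[250,-25,0],"yaw":0},{"fingers":100,"xyz":[300,-30,0],"yaw":0},{"fingers":100,"xyz":[350,-30,0],"yaw":0},{"fingers":100,"xyz":[400,-30,0],"yaw":0},{"fingers":100,"xyz":[450,-30,0],"yaw":0},{"fingers":100,"xyz":[450,-30,0],"yaw":0}]'; python3 -c "
from bench import ctrl
o=ctrl.get_obs();print(o['time_s'],o['joints'].round(4),o['joint_vel'].round(2),o['position'],o['tool_rot'])"
```

```text
time_s: 4.05
position: [0.819, 0.1545, 0.3911]
tool_rot: [0.998, 0.055, 0.021, -0.002]
force: [-0.2, -0.1, -0.4]
opening: 1.002
4.05 [0.1016 0.7552 0.2213 0.0036 2.1237 1.5637] [-0.01  0.13 -0.    0.   -0.13 -0.01] [0.81904025 0.15447311 0.39106964] [ 0.99825384  0.05529724  0.02062373 -0.00247996]
```

```bash
python3 -m jog '[{"fingers":100,"xyz":[100,0,-100],"yaw":0},{"fingers":100,"xyz":[200,0,-200],"yaw":0},{"fingers":100,"xyz":[300,0,-300],"yaw":0},{"fingers":100,"xyz":[500,0,-400],"yaw":0},{"fingers":100,"xyz":[700,0,-400],"yaw":0},{"fingers":100,"xyz":[1000,0,-400],"yaw":0}]'; python3 -c "
from bench import ctrl
o=ctrl.get_obs();print(o['time_s'],o['joints'].round(4),o['joint_vel'].round(2),o['position'],o['tool_rot'])"
```

```text
time_s: 4.65
position: [0.8344, 0.1437, 0.3977]
tool_rot: [0.998, 0.055, 0.043, -0.005]
force: [0.3, -0.2, -0.4]
opening: 1.001
4.65 [0.0851 0.7488 0.2205 0.0084 2.0863 1.5497] [-0.02  0.16  0.   -0.   -0.14 -0.02] [0.83437718 0.14368484 0.39770215] [ 0.99753945  0.05524104  0.0428849  -0.00493455]
```

```bash
for i in 1; do python3 -m jog '[{"fingers":100,"xyz":[1500,0,-400],"yaw":0},{"fingers":100,"xyz":[1500,0,-400],"yaw":0},{"fingers":100,"xyz":[1500,0,-400],"yaw":0}]'; done; python3 -c "
from bench import ctrl
o=ctrl.get_obs();print(o['time_s'],o['joints'].round(4),o['joint_vel'].round(2),o['position'],o['tool_rot'])"
python3 -m jog '[{"fingers":100,"xyz":[0,0,-1000],"yaw":0},{"fingers":100,"xyz":[0,0,-1000],"yaw":0},{"fingers":100,"xyz":[0,0,-1000],"yaw":0}]';python3 -c "
from bench import ctrl
o=ctrl.get_obs();print(o['time_s'],o['joints'].round(4),o['joint_vel'].round(2),o['position'],o['tool_rot'])"
```

```text
time_s: 4.95
position: [0.8752, 0.1426, 0.3686]
tool_rot: [0.996, 0.055, 0.064, -0.007]
force: [-0.6, 0.6, -0.4]
opening: 0.998
4.95 [0.0782 0.7861 0.2211 0.0126 2.0062 1.5445] [-0.02  0.13  0.    0.   -0.15 -0.02] [0.87524842 0.14264596 0.36860026] [ 0.99640385  0.05513209  0.06393693 -0.0072028 ]
time_s: 5.25
position: [0.803, 0.1308, 0.4681]
tool_rot: [0.996, 0.055, 0.076, -0.009]
force: [-0.3, 0.1, -0.5]
opening: 0.999
5.25 [0.0689 0.6626 0.2206 0.0174 2.1065 1.5392] [-0.03 -0.4  -0.    0.01  0.36 -0.02] [0.80303514 0.13082752 0.46807103] [ 0.99556823  0.05508779  0.0757386  -0.00853808]
```

```bash
cat > st.py <<'E'
from h import *
from bench import ctrl
o=ctrl.get_obs();Rm=R.from_quat(o['tool_rot']).as_matrix()
z=Rm[:,2];y=Rm[:,1]
print(o['time_s'],o['joints'].round(3),'pos',o['position'].round(4),'tilt %.3f az %.3f'%(np.arccos(-z[2]),np.arctan2(z[1],z[0])),'toolx',Rm[:,0].round(3),'tooly',y.round(3),'f',o['force'].round(1),'op',round(o['opening'],3))
E
python3 st.py
python3 -m jog '[{"fingers":100,"xyz":[1500,-200,-500],"yaw":0}]'>/dev/null; python3 st.py
python3 -m jog '[{"fingers":100,"xyz":[1500,-200,-700],"yaw":0},{"fingers":100,"xyz":[1500,-200,-700],"yaw":0}]'>/dev/null; python3 st.py
```

```text
5.25 [0.069 0.663 0.221 0.017 2.107 1.539] pos [0.803  0.1308 0.4681] tilt 0.153 az 0.168 toolx [0.982 0.108 0.152] tooly [ 0.111 -0.994 -0.009] f [-0.3  0.1 -0.5] op 0.999
5.35 [0.074 0.661 0.22  0.019 2.069 1.546] pos [0.816  0.1367 0.472 ] tilt 0.192 az 0.162 toolx [0.976 0.107 0.19 ] tooly [ 0.111 -0.994 -0.01 ] f [ 0.3 -0.5  0.7] op 1.002
5.55 [0.084 0.672 0.221 0.021 2.014 1.556] pos [0.839  0.1473 0.4671] tilt 0.235 az 0.164 toolx [0.967 0.105 0.232] tooly [ 0.111 -0.994 -0.013] f [-0.7 -0.5 -0.6] op 1.0
```

```bash
python3 -m jog '[{"fingers":100,"xyz":[1500,100,-700],"yaw":0}]'>/dev/null; python3 st.py
python3 -m jog '[{"fingers":100,"xyz":[1500,100,-700],"yaw":0}]'>/dev/null; python3 st.py
python3 -m jog '[{"fingers":100,"xyz":[1500,100,-700],"yaw":0}]'>/dev/null; python3 st.py
python3 -m jog '[{"fingers":100,"xyz":[1500,100,-700],"yaw":0}]'>/dev/null; python3 st.py
python3 -m jog '[{"fingers":100,"xyz":[1500,100,-700],"yaw":0}]'>/dev/null; python3 st.py
python3 -m jog '[{"fingers":100,"xyz":[1500,100,-700],"yaw":0}]'>/dev/null; python3 st.py
```

```text
5.65 [0.077 0.672 0.222 0.026 1.982 1.55 ] pos [0.8516 0.145  0.4699] tilt 0.267 az 0.169 toolx [0.959 0.105 0.263] tooly [ 0.113 -0.993 -0.015] f [ 0.7  0.1 -0.1] op 0.997
5.75 [0.068 0.668 0.222 0.032 1.952 1.544] pos [0.8632 0.1405 0.4762] tilt 0.301 az 0.169 toolx [0.949 0.104 0.296] tooly [ 0.115 -0.993 -0.017] f [ 0.3 -0.1  0.6] op 0.995
5.85 [0.061 0.664 0.221 0.038 1.921 1.538] pos [0.8737 0.1364 0.4843] tilt 0.337 az 0.168 toolx [0.938 0.103 0.33 ] tooly [ 0.115 -0.993 -0.018] f [-0.  -0.3 -0.4] op 0.998
5.95 [0.053 0.658 0.221 0.043 1.891 1.534] pos [0.8834 0.1328 0.4937] tilt 0.373 az 0.166 toolx [0.926 0.1   0.364] tooly [ 0.115 -0.993 -0.02 ] f [-1.3 -0.2 -0.5] op 1.0
6.05 [0.047 0.651 0.221 0.049 1.862 1.53 ] pos [0.8922 0.1294 0.5046] tilt 0.410 az 0.164 toolx [0.912 0.098 0.398] tooly [ 0.115 -0.993 -0.021] f [-1.3 -0.4 -1.3] op 1.0
6.15 [0.04  0.642 0.221 0.055 1.832 1.526] pos [0.9001 0.126  0.517 ] tilt 0.448 az 0.162 toolx [0.896 0.095 0.433] tooly [ 0.116 -0.993 -0.022] f [-0.1 -0.3  0.3] op 1.0
```

```bash
python3 -m jog '[{"fingers":100,"xyz":[1500,300,-700],"yaw":0}]'>/dev/null; python3 st.py
python3 -m jog '[{"fingers":100,"xyz":[1500,300,-700],"yaw":0}]'>/dev/null; python3 st.py
```

```text
6.25 [0.026 0.633 0.221 0.065 1.804 1.516] pos [0.9076 0.1178 0.5306] tilt 0.486 az 0.161 toolx [0.879 0.093 0.467] tooly [ 0.117 -0.993 -0.023] f [ 0.3  0.8 -0.1] op 0.999
6.35 [0.011 0.623 0.221 0.075 1.777 1.505] pos [0.9145 0.1079 0.5449] tilt 0.524 az 0.158 toolx [0.861 0.09  0.5  ] tooly [ 0.117 -0.993 -0.023] f [-0.1 -0.3 -0. ] op 1.0
```

```bash
python3 -m jog '[{"fingers":100,"xyz":[-40,15,-14],"yaw":0},{"fingers":100,"xyz":[-80,30,-28],"yaw":0},{"fingers":100,"xyz":[-120,46,-42],"yaw":0},{"fingers":100,"xyz":[-160,61,-56],"yaw":0},{"fingers":100,"xyz":[-200,76,-70],"yaw":0},{"fingers":100,"xyz":[-240,92,-84],"yaw":0},{"fingers":100,"xyz":[-280,107,-98],"yaw":0},{"fingers":100,"xyz":[-318,122,-112],"yaw":0},{"fingers":100,"xyz":[-345,139,-88],"yaw":0},{"fingers":100,"xyz":[-370,153,-64],"yaw":0},{"fingers":100,"xyz":[-397,170,-40],"yaw":0},{"fingers":100,"xyz":[-424,187,-16],"yaw":0},{"fingers":100,"xyz":[-450,203,6],"yaw":0},{"fingers":100,"xyz":[-475,218,26],"yaw":0},{"fingers":100,"xyz":[-490,226,36],"yaw":0},{"fingers":100,"xyz":[-500,232,40],"yaw":0},{"fingers":100,"xyz":[-500,232,40],"yaw":0}]'; python3 st.py
python3 - <<'E'
from h import *
from bench import ctrl
import cv2,pickle
P={}
for n in ["scene","top","wrist"]:
    p=ctrl.grab_frame(n);P[n]=p
    cv2.imwrite(f"pics/b_{n}.png",p["frame"][:,:,::-1])
    for t in ["knob_mid","crank_hub","light_bar"]:
        print(n,t,[(round(d["conf"],2),[round(float(v),4) for v in d["location"]]) for d in ctrl.search_frame(p,t)][:2])
pickle.dump(P,open("b.pkl","wb"))
E
```

```text
time_s: 8.05
position: [0.5296, -0.1654, 0.254]
tool_rot: [0.965, 0.052, 0.257, -0.026]
force: [0.1, 0.2, 0.3]
opening: 1.0
8.05 [-0.705 -0.008  1.858  0.472  0.985  0.554] pos [ 0.5296 -0.1654  0.254 ] tilt 0.523 az 0.155 toolx [0.862 0.088 0.499] tooly [ 0.114 -0.993 -0.023] f [0.1 0.2 0.3] op 1.0
scene knob_mid []
scene crank_hub [(0.98, [0.6581, -0.1436, 0.146]), (0.51, [0.4646, 0.0672, 0.0166])]
scene light_bar [(0.92, [0.6826, -0.1174, 0.0928])]
top knob_mid [(0.55, [0.5897, -0.1492, 0.1629])]
top crank_hub [(0.6, [0.6573, -0.1304, 0.1471])]
top light_bar [(0.64, [0.4543, 0.5317, 0.0029]), (0.59, [0.6793, -0.0088, 0.0544])]
wrist knob_mid [(0.71, [0.5812, -0.1508, 0.1687])]
wrist crank_hub [(0.95, [0.6588, -0.133, 0.1499])]
wrist light_bar [(0.55, [0.6501, -0.0532, 0.0993])]
```

View pics/b_wrist.png

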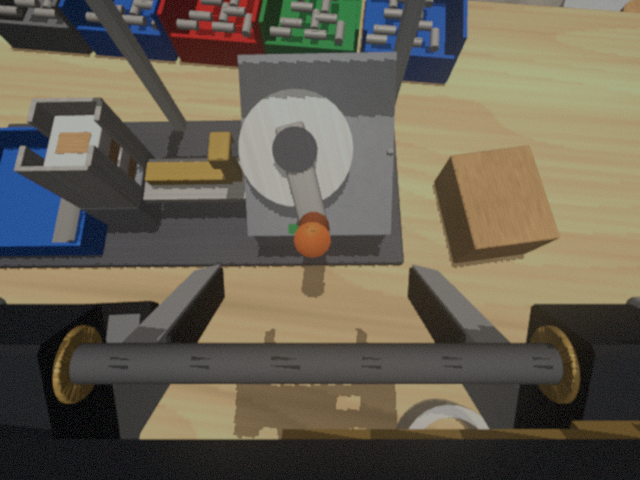

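View pics/b_scene.png

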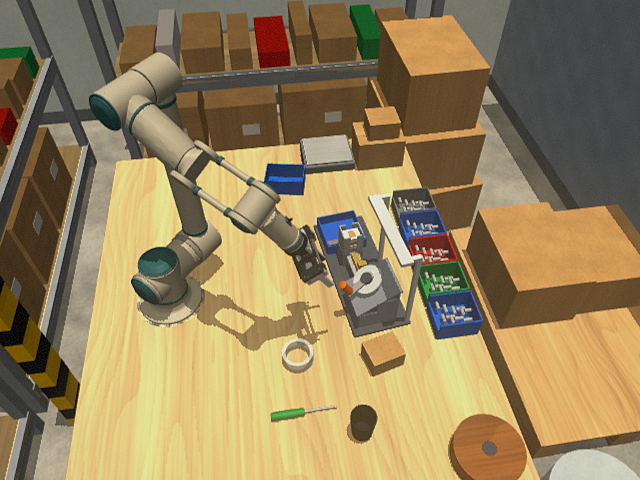

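Run:
```python
from h import *
import pickle
from scipy.optimize import least_squares
P=pickle.load(open("b.pkl","rb"));s,t=pickle.load(open("cams.pkl","rb"));w=P["wrist"]
T=lambda a,b:(230+a/4.2105,120+b/4.2105)
S=lambda a,b:(330+a/3.3333,150+b/3.3333)
a=atz(t,*T(57,542),0.0);b=atz(t,*T(688,462),0.0);d=a-b;print("psi plate",np.arctan2(-d[0],d[1]),a,b)
a=atz(t,*T(32,305),0.0);b=atz(t,*T(300,272),0.0);d=a-b;print("psi plate rear",np.arctan2(-d[0],d[1]))
a=atz(w,60,263.5,0.0);b=atz(w,402,262,0.0);d=a-b;print("psi wrist",np.arctan2(-d[0],d[1]),a,b)
a=atz(w,245,233,0.09);b=atz(w,391,232,0.09);d=a-b;print("psi wrist housing",np.arctan2(-d[0],d[1]),a,b)
obs=[(t,T(549,367),0),(s,S(122,424),0),(w,(295,148),0),(t,T(589,474),1),(s,S(43,448),1),(w,(313,240),1)]
def model(q,psi):
    X,Y,a,h,th=q
    c,si=np.cos(psi),np.sin(psi);ex=np.array([c,si,0]);ey=np.array([-si,c,0]);ez=np.array([0,0,1.])
    n=-.5*ex+np.sqrt(.75)*ez;up=np.sqrt(.75)*ex+.5*ez
    piv=np.array([X,Y,.125])
    hub=piv+h*n; kn=hub+.07*(-up*np.cos(th)+ey*np.sin(th))
    return piv,piv+a*n,hub,kn,n,up,ey
def res(q,psi):
    _,hc,hub,kn,n,_,_=model(q,psi)
    r=[]
    for p,uv,k in obs:
        X=hc if k==0 else kn+.029*n
        r+=list((proj(p,X)-uv)*np.linalg.norm(X-p["position"])/p["fx"]*1000)
    return np.array(r)
for psi in (.105,.115,.125):
    r=least_squares(res,[.68,-.127,.03,.055,-.3],args=(psi,),x_scale=[.01,.01,.01,.01,.1])
    m=model(r.x,psi);print(psi,r.x.round(4),r.cost.round(2),r.fun.round(1),"hub",m[2].round(4),"kn",m[3].round(4))
```

```text
psi plate 0.11819702367764216 [0.54468926 0.26314721 0.        ] [ 0.6063619  -0.25619897  0.        ]
psi plate rear 0.11699414971470036
psi wrist 0.11734000960462364 [0.55892498 0.16252369 0.        ] [ 0.60828015 -0.25616077  0.        ]
psi wrist housing 0.11811466558440464 [ 0.59820926 -0.0825962   0.09      ] [ 0.61535119 -0.22705025  0.09      ]
0.105 [ 0.6794 -0.1272  0.0315  0.058  -0.2612] 5.76 [-0.1  0.6 -0.3  0.9 -0.3 -0.6 -0.3  1.6 -0.4  0.3  0.2 -2.6] hub [ 0.6505 -0.1302  0.1752] kn [ 0.5942 -0.1543  0.1414]
0.115 [ 0.6794 -0.127   0.0315  0.058  -0.2485] 5.72 [-0.1  0.6 -0.3  0.8 -0.3 -0.6 -0.3  1.6 -0.4  0.4  0.2 -2.6] hub [ 0.6506 -0.1303  0.1753] kn [ 0.5942 -0.1542  0.1413]
0.125 [ 0.6794 -0.1268  0.0316  0.0581 -0.2358] 5.69 [-0.1  0.6 -0.3  0.8 -0.3 -0.7 -0.3  1.6 -0.4  0.4  0.2 -2.6] hub [ 0.6506 -0.1304  0.1753] kn [ 0.5941 -0.154   0.1413]
```

```bash
python3 -m jog '[{"fingers":100,"xyz":[0,-1,25],"yaw":0},{"fingers":100,"xyz":[0,-1,50],"yaw":0},{"fingers":90,"xyz":[0,-1,75],"yaw":0},{"fingers":80,"xyz":[0,-1,95],"yaw":0},{"fingers":80,"xyz":[0,-1,110],"yaw":0},{"fingers":80,"xyz":[0,-1,125],"yaw":0},{"fingers":80,"xyz":[0,-1,136],"yaw":0},{"fingers":80,"xyz":[0,-1,144],"yaw":0},{"fingers":80,"xyz":[0,-1,146],"yaw":0},{"fingers":80,"xyz":[0,-1,146],"yaw":0},{"fingers":80,"xyz":[0,-1,146],"yaw":0}]'; python3 st.py
python3 - <<'E'
from bench import ctrl
import cv2
p=ctrl.grab_frame("wrist");cv2.imwrite("pics/c_wrist.png",p["frame"][:,:,::-1])
p=ctrl.grab_frame("scene");cv2.imwrite("pics/c_scene.png",cv2.resize(p["frame"][180:360,270:510,::-1],None,fx=3.3,fy=3.3,interpolation=cv2.INTER_CUBIC))
E
```

```text
time_s: 9.75
position: [0.6033, -0.1518, 0.1292]
tool_rot: [0.964, 0.054, 0.258, -0.026]
force: [0.4, -0.7, -0.5]
opening: 0.798
9.75 [-0.574  0.206  1.961  0.584  0.652  0.473] pos [ 0.6033 -0.1518  0.1292] tilt 0.525 az 0.157 toolx [0.861 0.091 0.501] tooly [ 0.118 -0.993 -0.022] f [ 0.4 -0.7 -0.5] op 0.798
```

View pics/c_wrist.png

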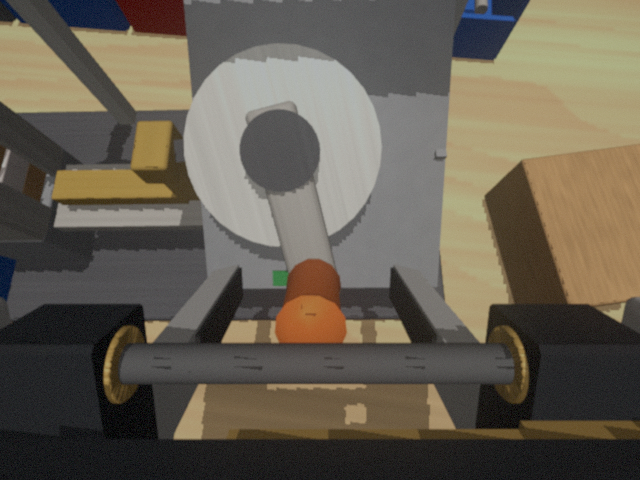

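View pics/c_scene.png

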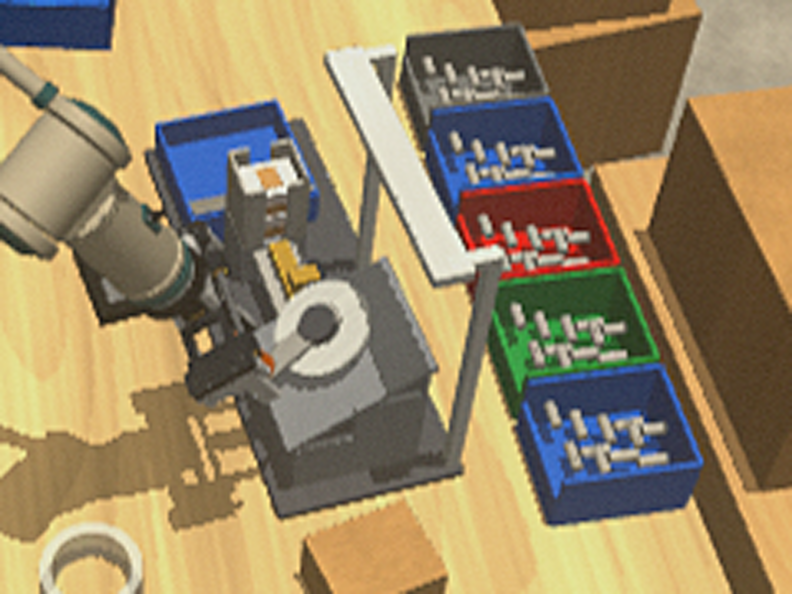

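```bash
python3 -m jog '[{"fingers":50,"xyz":[0,0,0],"yaw":0},{"fingers":30,"xyz":[0,0,0],"yaw":0},{"fingers":15,"xyz":[0,0,0],"yaw":0},{"fingers":15,"xyz":[0,0,0],"yaw":0},{"fingers":15,"xyz":[0,0,0],"yaw":0},{"fingers":15,"xyz":[0,0,0],"yaw":0},{"fingers":15,"xyz":[0,0,0],"yaw":0},{"fingers":15,"xyz":[0,0,0],"yaw":0}]' 45; python3 st.py
```

```text
time_s: 10.65
position: [0.603, -0.1514, 0.1292]
tool_rot: [0.964, 0.054, 0.258, -0.026]
force: [1.1, 2.6, 1.1]
opening: 0.281
10.65 [-0.574  0.205  1.961  0.584  0.653  0.473] pos [ 0.603  -0.1514  0.1292] tilt 0.525 az 0.158 toolx [0.861 0.091 0.501] tooly [ 0.118 -0.993 -0.023] f [1.1 2.6 1.1] op 0.281
```

```bash
cat > rows.py <<'E'
import sys
from h import *
from bench import ctrl
psi=.1175
ex=np.array([np.cos(psi),np.sin(psi),0]);ey=np.array([-np.sin(psi),np.cos(psi),0]);ez=np.array([0,0,1.])
n=-.5*ex+np.sqrt(.75)*ez;up=np.sqrt(.75)*ex+.5*ez
D=lambda th:.07*(-up*np.cos(th)+ey*np.sin(th))
def th_of(p,C):
    d=p-C;return np.arctan2(d@ey,-d@up),np.hypot(d@ey,d@up),d@n
def rows(C,ths,lead=0):
    o=ctrl.get_obs();Rm=R.from_quat(o['tool_rot']).as_matrix()
    print("theta,r,h",np.round(th_of(o['position'],C),4),o['time_s'],"f",o['force'].round(1))
    print(",".join('{"fingers":15,"xyz":[%g,%g,%g],"yaw":0}'%tuple(np.round(Rm.T@(C+D(t)-o['position'])*1000,0)+0.) for t in ths))
E
python3 - <<'E'
from rows import *
p=ctrl.get_obs()['position'];C=p-D(-.237);np.save("C.npy",C);print(C)
rows(C,-.237+np.array([.02,.06,.12,.19,.27,.36,.45,.54,.63,.72]))
E
```

```text
[ 0.65958262 -0.12812665  0.16320446]
theta,r,h [-0.237  0.07  -0.   ] 10.65 f [1.1 2.6 1.1]
{"fingers":15,"xyz":[0,-1,0],"yaw":0},{"fingers":15,"xyz":[-1,-4,0],"yaw":0},{"fingers":15,"xyz":[-2,-8,0],"yaw":0},{"fingers":15,"xyz":[-2,-13,0],"yaw":0},{"fingers":15,"xyz":[-2,-19,0],"yaw":0},{"fingers":15,"xyz":[-2,-25,1],"yaw":0},{"fingers":15,"xyz":[-1,-31,1],"yaw":0},{"fingers":15,"xyz":[1,-37,1],"yaw":0},{"fingers":15,"xyz":[3,-43,1],"yaw":0},{"fingers":15,"xyz":[6,-49,1],"yaw":0}
```

```bash
python3 -m jog '[{"fingers":15,"xyz":[0,-1,0],"yaw":0},{"fingers":15,"xyz":[-1,-4,0],"yaw":0},{"fingers":15,"xyz":[-2,-8,0],"yaw":0},{"fingers":15,"xyz":[-2,-13,0],"yaw":0},{"fingers":15,"xyz":[-2,-19,0],"yaw":0},{"fingers":15,"xyz":[-2,-25,1],"yaw":0},{"fingers":15,"xyz":[-1,-31,1],"yaw":0},{"fingers":15,"xyz":[1,-37,1],"yaw":0},{"fingers":15,"xyz":[3,-43,1],"yaw":0},{"fingers":15,"xyz":[6,-49,1],"yaw":0}]'; python3 st.py
python3 - <<'E'
from rows import *
C=np.load("C.npy");o=ctrl.get_obs()
rows(C,[.5,.6])
f=o['force'];print("f ey,up,n",f@ey,f@up,f@n)
import cv2
p=ctrl.grab_frame("wrist");cv2.imwrite("pics/d_wrist.png",p["frame"][:,:,::-1])
rows(C,[.5,.6])
E
```

```text
time_s: 11.65
position: [0.6023, -0.1012, 0.1323]
tool_rot: [0.964, 0.054, 0.258, -0.027]
force: [-4.0, -3.3, 0.6]
opening: 0.278
11.65 [-0.474  0.176  1.992  0.544  0.609  0.59 ] pos [ 0.6023 -0.1012  0.1323] tilt 0.524 az 0.159 toolx [0.861 0.091 0.5  ] tooly [ 0.119 -0.993 -0.023] f [-4.  -3.3  0.6] op 0.278
theta,r,h [4.945e-01 7.050e-02 1.000e-04] 11.65 f [-4.  -3.3  0.6]
{"fingers":15,"xyz":[1,0,0],"yaw":0},{"fingers":15,"xyz":[4,-6,0],"yaw":0}
f ey,up,n -2.8227408097339586 -3.439611666349745 2.6887947522585556
theta,r,h [5.072e-01 7.050e-02 1.000e-04] 11.7 f [-3.4 -1.2  0.2]
{"fingers":15,"xyz":[0,1,0],"yaw":0},{"fingers":15,"xyz":[4,-5,0],"yaw":0}
```

View pics/d_wrist.png

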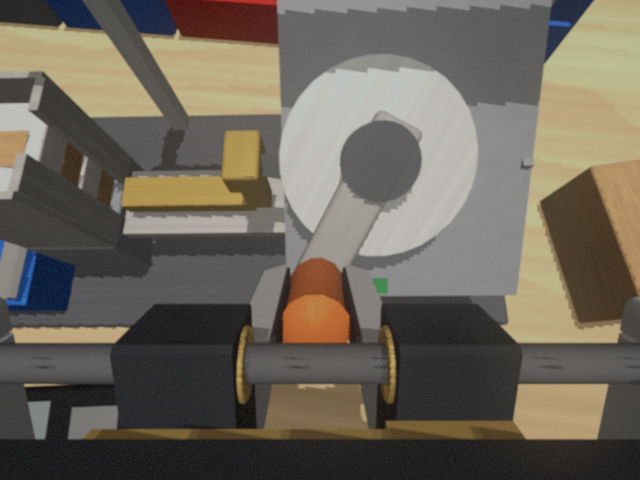

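Run:
```python
from rows import *
rows(np.load("C.npy"),.507+np.concatenate([[.05,.12],.12+.1*np.arange(1,17)]))
```

```text
theta,r,h [5.072e-01 7.050e-02 1.000e-04] 11.7 f [-3.4 -1.2  0.2]
{"fingers":15,"xyz":[2,-3,0],"yaw":0},{"fingers":15,"xyz":[5,-7,0],"yaw":0},{"fingers":15,"xyz":[9,-12,0],"yaw":0},{"fingers":15,"xyz":[14,-17,0],"yaw":0},{"fingers":15,"xyz":[19,-22,1],"yaw":0},{"fingers":15,"xyz":[25,-26,1],"yaw":0},{"fingers":15,"xyz":[31,-29,1],"yaw":0},{"fingers":15,"xyz":[38,-32,1],"yaw":0},{"fingers":15,"xyz":[44,-34,1],"yaw":0},{"fingers":15,"xyz":[51,-36,1],"yaw":0},{"fingers":15,"xyz":[58,-36,1],"yaw":0},{"fingers":15,"xyz":[65,-36,1],"yaw":0},{"fingers":15,"xyz":[72,-36,1],"yaw":0},{"fingers":15,"xyz":[79,-34,1],"yaw":0},{"fingers":15,"xyz":[86,-32,1],"yaw":0},{"fingers":15,"xyz":[92,-30,1],"yaw":0},{"fingers":15,"xyz":[98,-26,1],"yaw":0},{"fingers":15,"xyz":[104,-22,1],"yaw":0}
```

```bash
python3 -m jog '[{"fingers":15,"xyz":[2,-3,0],"yaw":0},{"fingers":15,"xyz":[5,-7,0],"yaw":0},{"fingers":15,"xyz":[9,-12,0],"yaw":0},{"fingers":15,"xyz":[14,-17,0],"yaw":0},{"fingers":15,"xyz":[19,-22,1],"yaw":0},{"fingers":15,"xyz":[25,-26,1],"yaw":0},{"fingers":15,"xyz":[31,-29,1],"yaw":0},{"fingers":15,"xyz":[38,-32,1],"yaw":0},{"fingers":15,"xyz":[44,-34,1],"yaw":0},{"fingers":15,"xyz":[51,-36,1],"yaw":0}]'; python3 st.py
python3 - <<'E'
from rows import *
C=np.load("C.npy");o=ctrl.get_obs()
f=o['force'];print("f ey,up,n",f@ey,f@up,f@n)
th=1.427
rows(C,th+.1*np.arange(1,13))
E
```

```text
time_s: 12.7
position: [0.6412, -0.0598, 0.1574]
tool_rot: [0.965, 0.055, 0.256, -0.027]
force: [-9.9, -8.6, 2.1]
opening: 0.284
12.7 [-0.352  0.186  1.899  0.424  0.636  0.815] pos [ 0.6412 -0.0598  0.1574] tilt 0.521 az 0.161 toolx [0.863 0.093 0.497] tooly [ 0.121 -0.992 -0.023] f [-9.9 -8.6  2.1] op 0.284
f ey,up,n -7.407118364438728 -8.343534634407153 7.191273829484597
theta,r,h [1.4037e+00 7.1000e-02 1.0000e-04] 12.7 f [-9.9 -8.6  2.1]
{"fingers":15,"xyz":[9,0,0],"yaw":0},{"fingers":15,"xyz":[16,0,0],"yaw":0},{"fingers":15,"xyz":[23,1,0],"yaw":0},{"fingers":15,"xyz":[30,2,0],"yaw":0},{"fingers":15,"xyz":[36,4,0],"yaw":0},{"fingers":15,"xyz":[43,7,0],"yaw":0},{"fingers":15,"xyz":[49,10,0],"yaw":0},{"fingers":15,"xyz":[55,14,0],"yaw":0},{"fingers":15,"xyz":[60,19,0],"yaw":0},{"fingers":15,"xyz":[65,24,-1],"yaw":0},{"fingers":15,"xyz":[69,29,-1],"yaw":0},{"fingers":15,"xyz":[73,35,-1],"yaw":0}
```

Run:
```python
from rows import *
C=np.load("C.npy")-.0012*ey;np.save("C.npy",C)
rows(C,1.427+.1*np.arange(1,17))
```

```text
theta,r,h [1.4065e+00 7.2200e-02 1.0000e-04] 12.7 f [-9.9 -8.6  2.1]
{"fingers":15,"xyz":[9,1,0],"yaw":0},{"fingers":15,"xyz":[16,1,0],"yaw":0},{"fingers":15,"xyz":[23,2,0],"yaw":0},{"fingers":15,"xyz":[30,3,0],"yaw":0},{"fingers":15,"xyz":[36,5,0],"yaw":0},{"fingers":15,"xyz":[43,8,0],"yaw":0},{"fingers":15,"xyz":[49,11,0],"yaw":0},{"fingers":15,"xyz":[55,15,0],"yaw":0},{"fingers":15,"xyz":[60,20,-1],"yaw":0},{"fingers":15,"xyz":[65,25,-1],"yaw":0},{"fingers":15,"xyz":[69,30,-1],"yaw":0},{"fingers":15,"xyz":[73,36,-1],"yaw":0},{"fingers":15,"xyz":[76,42,-1],"yaw":0},{"fingers":15,"xyz":[79,49,-1],"yaw":0},{"fingers":15,"xyz":[81,56,-1],"yaw":0},{"fingers":15,"xyz":[82,63,-2],"yaw":0}
```

```bash
python3 -m jog '[{"fingers":15,"xyz":[9,1,0],"yaw":0},{"fingers":15,"xyz":[16,1,0],"yaw":0},{"fingers":15,"xyz":[23,2,0],"yaw":0},{"fingers":15,"xyz":[30,3,0],"yaw":0},{"fingers":15,"xyz":[36,5,0],"yaw":0},{"fingers":15,"xyz":[43,8,0],"yaw":0},{"fingers":15,"xyz":[49,11,0],"yaw":0},{"fingers":15,"xyz":[55,15,0],"yaw":0},{"fingers":15,"xyz":[60,20,0],"yaw":0}]'; python3 st.py
python3 - <<'E'
from rows import *
C=np.load("C.npy");o=ctrl.get_obs()
f=o['force'];th=th_of(o['position'],C)[0];print("f rad,tan,n",f@D(th)/.07,f@D(th+np.pi/2)/.07,f@n)
rows(C,2.327+.1*np.arange(1,19))
import cv2
p=ctrl.grab_frame("scene");cv2.imwrite("pics/e_scene.png",cv2.resize(p["frame"][180:360,270:510,::-1],None,fx=3.3,fy=3.3,interpolation=cv2.INTER_CUBIC))
E
```

```text
time_s: 13.6
position: [0.6896, -0.068, 0.1845]
tool_rot: [0.966, 0.057, 0.25, -0.032]
force: [-17.3, 7.5, 7.8]
opening: 0.278
13.6 [-0.339  0.235  1.749  0.371  0.742  0.893] pos [ 0.6896 -0.068   0.1845] tilt 0.510 az 0.186 toolx [0.868 0.093 0.487] tooly [ 0.126 -0.992 -0.034] f [-17.3   7.5   7.8] op 0.278
f rad,tan,n 1.508850022979028 -13.867255100015218 14.895645893051517
theta,r,h [2.2087 0.0714 0.    ] 13.6 f [-17.3   7.5   7.8]
{"fingers":15,"xyz":[10,11,-1],"yaw":0},{"fingers":15,"xyz":[15,17,-1],"yaw":0},{"fingers":15,"xyz":[19,23,-1],"yaw":0},{"fingers":15,"xyz":[22,29,-1],"yaw":0},{"fingers":15,"xyz":[24,35,-2],"yaw":0},{"fingers":15,"xyz":[26,42,-2],"yaw":0},{"fingers":15,"xyz":[27,49,-2],"yaw":0},{"fingers":15,"xyz":[28,56,-2],"yaw":0},{"fingers":15,"xyz":[28,63,-3],"yaw":0},{"fingers":15,"xyz":[27,70,-3],"yaw":0},{"fingers":15,"xyz":[25,77,-3],"yaw":0},{"fingers":15,"xyz":[23,83,-3],"yaw":0},{"fingers":15,"xyz":[20,90,-3],"yaw":0},{"fingers":15,"xyz":[17,96,-3],"yaw":0},{"fingers":15,"xyz":[13,102,-4],"yaw":0},{"fingers":15,"xyz":[8,107,-4],"yaw":0},{"fingers":15,"xyz":[3,111,-4],"yaw":0},{"fingers":15,"xyz":[-3,116,-4],"yaw":0}
```

View pics/e_scene.png

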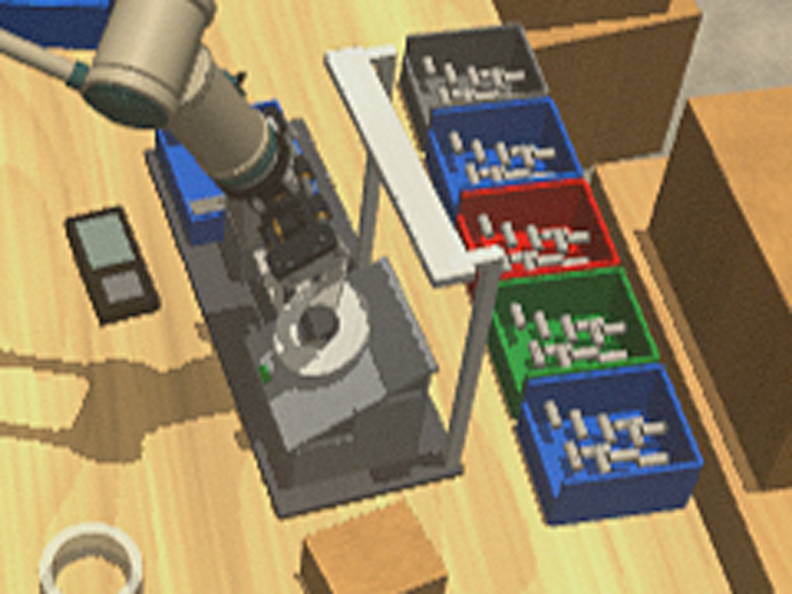

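Run:
```python
from rows import *
C=np.load("C.npy")+.0010*n
rows(C,np.array([2.40,2.49,2.58,2.67,2.76,2.85,2.94,3.03,3.11,3.19]))
```

```text
theta,r,h [ 2.2364e+00  7.1400e-02 -1.0000e-03] 13.65 f [-14.7   6.3   6.7]
{"fingers":15,"xyz":[8,9,-1],"yaw":0},{"fingers":15,"xyz":[12,14,-2],"yaw":0},{"fingers":15,"xyz":[15,19,-2],"yaw":0},{"fingers":15,"xyz":[18,24,-2],"yaw":0},{"fingers":15,"xyz":[21,30,-2],"yaw":0},{"fingers":15,"xyz":[23,36,-2],"yaw":0},{"fingers":15,"xyz":[25,42,-3],"yaw":0},{"fingers":15,"xyz":[26,48,-3],"yaw":0},{"fingers":15,"xyz":[26,54,-3],"yaw":0},{"fingers":15,"xyz":[26,59,-3],"yaw":0}
```

```bash
python3 -m jog '[{"fingers":15,"xyz":[8,9,-1],"yaw":0},{"fingers":15,"xyz":[12,14,-2],"yaw":0},{"fingers":15,"xyz":[15,19,-2],"yaw":0},{"fingers":15,"xyz":[18,24,-2],"yaw":0},{"fingers":15,"xyz":[21,30,-2],"yaw":0},{"fingers":15,"xyz":[23,36,-2],"yaw":0}]'; python3 st.py
cat > nx.py <<'E'
from rows import *
import sys
C=np.load("C.npy");o=ctrl.get_obs()
f=o['force'];th=th_of(o['position'],C)[0];print("f rad,tan,n",f@D(th)/.07,f@D(th+np.pi/2)/.07,f@n)
rows(C+float(sys.argv[1])*n,eval(sys.argv[2]))
E
python3 nx.py .001 "[2.94,3.03,3.11,3.19,3.27,3.35,3.43,3.51,3.59]"
```

```text
time_s: 14.25
position: [0.7127, -0.0969, 0.196]
tool_rot: [0.966, 0.057, 0.249, -0.036]
force: [-4.2, 8.7, 0.9]
opening: 0.282
14.25 [-0.38   0.269  1.667  0.381  0.807  0.863] pos [ 0.7127 -0.0969  0.196 ] tilt 0.509 az 0.204 toolx [0.869 0.092 0.485] tooly [ 0.129 -0.991 -0.042] f [-4.2  8.7  0.9] op 0.282
f rad,tan,n 1.2619533559424205 -9.372955130728013 2.4096576035061346
theta,r,h [ 2.7623e+00  7.0300e-02 -9.0000e-04] 14.25 f [-4.2  8.7  0.9]
{"fingers":15,"xyz":[3,12,-1],"yaw":0},{"fingers":15,"xyz":[4,18,-2],"yaw":0},{"fingers":15,"xyz":[5,24,-2],"yaw":0},{"fingers":15,"xyz":[5,29,-2],"yaw":0},{"fingers":15,"xyz":[4,35,-2],"yaw":0},{"fingers":15,"xyz":[4,40,-3],"yaw":0},{"fingers":15,"xyz":[2,46,-3],"yaw":0},{"fingers":15,"xyz":[1,51,-3],"yaw":0},{"fingers":15,"xyz":[-2,56,-3],"yaw":0}
```

```bash
python3 -m jog '[{"fingers":15,"xyz":[3,12,-1],"yaw":0},{"fingers":15,"xyz":[4,18,-2],"yaw":0},{"fingers":15,"xyz":[5,23,-2],"yaw":0},{"fingers":15,"xyz":[5,28,-2],"yaw":0},{"fingers":15,"xyz":[5,33,-2],"yaw":0},{"fingers":15,"xyz":[4,38,-2],"yaw":0}]'; python3 st.py
python3 nx.py .000 "[3.40,3.48,3.56,3.64,3.72,3.8,3.88,3.96,4.04]"
```

```text
time_s: 14.85
position: [0.7197, -0.1348, 0.1973]
tool_rot: [0.966, 0.057, 0.248, -0.036]
force: [-3.0, -0.1, -4.8]
opening: 0.279
14.85 [-0.438  0.294  1.627  0.4    0.843  0.804] pos [ 0.7197 -0.1348  0.1973] tilt 0.507 az 0.204 toolx [0.87  0.093 0.484] tooly [ 0.129 -0.991 -0.041] f [-3.  -0.1 -4.8] op 0.279
f rad,tan,n -4.908413288330265 0.656118796794794 -2.650208001799828
theta,r,h [-2.9604e+00  6.9200e-02  1.0000e-04] 14.85 f [-3.  -0.1 -4.8]
{"fingers":15,"xyz":[0,5,0],"yaw":0},{"fingers":15,"xyz":[-2,11,0],"yaw":0},{"fingers":15,"xyz":[-4,16,-1],"yaw":0},{"fingers":15,"xyz":[-6,21,-1],"yaw":0},{"fingers":15,"xyz":[-9,26,-1],"yaw":0},{"fingers":15,"xyz":[-12,30,-1],"yaw":0},{"fingers":15,"xyz":[-16,35,-1],"yaw":0},{"fingers":15,"xyz":[-20,39,-1],"yaw":0},{"fingers":15,"xyz":[-24,43,-1],"yaw":0}
```

```bash
python3 -m jog '[{"fingers":15,"xyz":[0,5,0],"yaw":0},{"fingers":15,"xyz":[-2,10,0],"yaw":0},{"fingers":15,"xyz":[-4,15,-1],"yaw":0},{"fingers":15,"xyz":[-6,20,-1],"yaw":0},{"fingers":15,"xyz":[-8,25,-1],"yaw":0}]'; python3 st.py
python3 nx.py .000 "[3.74,3.81,3.88,3.95,4.03,4.11,4.19,4.27]"
```

```text
time_s: 15.35
position: [0.7133, -0.1611, 0.1917]
tool_rot: [0.967, 0.058, 0.246, -0.036]
force: [-9.8, 0.5, -3.9]
opening: 0.281
15.35 [-0.484  0.303  1.625  0.418  0.857  0.749] pos [ 0.7133 -0.1611  0.1917] tilt 0.503 az 0.206 toolx [0.872 0.094 0.48 ] tooly [ 0.129 -0.991 -0.042] f [-9.8  0.5 -3.9] op 0.281
f rad,tan,n -9.574874860796307 4.325452961725518 1.4297430606270092
theta,r,h [-2.5558e+00  6.8500e-02 -1.0000e-04] 15.35 f [-9.8  0.5 -3.9]
{"fingers":15,"xyz":[1,2,0],"yaw":0},{"fingers":15,"xyz":[-2,6,0],"yaw":0},{"fingers":15,"xyz":[-5,9,0],"yaw":0},{"fingers":15,"xyz":[-9,13,0],"yaw":0},{"fingers":15,"xyz":[-13,17,0],"yaw":0},{"fingers":15,"xyz":[-17,20,-1],"yaw":0},{"fingers":15,"xyz":[-22,23,-1],"yaw":0},{"fingers":15,"xyz":[-27,26,-1],"yaw":0}
```

```bash
python3 - <<'E'
from rows import *
np.save("C.npy",np.load("C.npy")-.0013*up)
E
python3 nx.py .000 "[3.76,3.83,3.90,3.97,4.04,4.11,4.19,4.27]"
```

```text
f rad,tan,n -9.619031836862296 4.22634575554801 1.4297430606270092
theta,r,h [-2.5661e+00  6.9600e-02 -1.0000e-04] 15.35 f [-9.8  0.5 -3.9]
{"fingers":15,"xyz":[-1,3,0],"yaw":0},{"fingers":15,"xyz":[-4,7,0],"yaw":0},{"fingers":15,"xyz":[-7,10,0],"yaw":0},{"fingers":15,"xyz":[-11,14,0],"yaw":0},{"fingers":15,"xyz":[-15,17,0],"yaw":0},{"fingers":15,"xyz":[-19,20,-1],"yaw":0},{"fingers":15,"xyz":[-23,23,-1],"yaw":0},{"fingers":15,"xyz":[-28,26,-1],"yaw":0}
```

```bash
python3 -m jog '[{"fingers":15,"xyz":[-1,3,0],"yaw":0},{"fingers":15,"xyz":[-4,7,0],"yaw":0},{"fingers":15,"xyz":[-7,10,0],"yaw":0},{"fingers":15,"xyz":[-11,14,0],"yaw":0},{"fingers":15,"xyz":[-15,17,0],"yaw":0},{"fingers":15,"xyz":[-19,20,-1],"yaw":0}]'; python3 st.py
python3 nx.py .000 "[4.25,4.32,4.39,4.46,4.54,4.62,4.70,4.78,4.86,4.94]"
```

```text
time_s: 15.95
position: [0.697, -0.1831, 0.181]
tool_rot: [0.967, 0.058, 0.244, -0.037]
force: [-2.4, -0.3, -10.4]
opening: 0.283
15.95 [-0.532  0.303  1.653  0.443  0.853  0.682] pos [ 0.697  -0.1831  0.181 ] tilt 0.499 az 0.209 toolx [0.874 0.094 0.477] tooly [ 0.13  -0.991 -0.043] f [ -2.4  -0.3 -10.4] op 0.283
f rad,tan,n -3.9100275942850327 6.137981921291674 -7.857769000099288
theta,r,h [-2.138   0.0685  0.    ] 15.95 f [ -2.4  -0.3 -10.4]
{"fingers":15,"xyz":[-6,5,0],"yaw":0},{"fingers":15,"xyz":[-10,7,0],"yaw":0},{"fingers":15,"xyz":[-15,9,0],"yaw":0},{"fingers":15,"xyz":[-19,10,0],"yaw":0},{"fingers":15,"xyz":[-25,11,0],"yaw":0},{"fingers":15,"xyz":[-30,12,0],"yaw":0},{"fingers":15,"xyz":[-36,13,0],"yaw":0},{"fingers":15,"xyz":[-41,12,1],"yaw":0},{"fingers":15,"xyz":[-47,12,1],"yaw":0},{"fingers":15,"xyz":[-52,11,1],"yaw":0}
```

```bash
python3 -m jog '[{"fingers":15,"xyz":[-5,4,0],"yaw":0},{"fingers":15,"xyz":[-10,7,0],"yaw":0},{"fingers":15,"xyz":[-15,9,0],"yaw":0},{"fingers":15,"xyz":[-20,10,0],"yaw":0},{"fingers":15,"xyz":[-26,11,0],"yaw":0},{"fingers":15,"xyz":[-31,12,0],"yaw":0},{"fingers":15,"xyz":[-37,13,0],"yaw":0},{"fingers":15,"xyz":[-42,12,1],"yaw":0}]'; python3 st.py
python3 nx.py .000 "[4.88,4.97,5.06,5.15,5.24,5.33,5.42,5.51,5.6,5.69,5.78,5.87]"
```

```text
time_s: 16.75
position: [0.6624, -0.1971, 0.1599]
tool_rot: [0.967, 0.057, 0.245, -0.039]
force: [-3.4, 4.8, -0.0]
opening: 0.28
16.75 [-0.59   0.287  1.737  0.494  0.819  0.576] pos [ 0.6624 -0.1971  0.1599] tilt 0.501 az 0.215 toolx [0.873 0.092 0.478] tooly [ 0.13  -0.99  -0.046] f [-3.4  4.8 -0. ] op 0.28
f rad,tan,n -4.978779642338426 2.799769628865895 1.3928538094495428
theta,r,h [-1.4982e+00  6.7900e-02 -2.0000e-04] 16.75 f [-3.4  4.8 -0. ]
{"fingers":15,"xyz":[-7,1,0],"yaw":0},{"fingers":15,"xyz":[-13,0,0],"yaw":0},{"fingers":15,"xyz":[-19,-2,0],"yaw":0},{"fingers":15,"xyz":[-25,-4,1],"yaw":0},{"fingers":15,"xyz":[-30,-7,1],"yaw":0},{"fingers":15,"xyz":[-36,-10,1],"yaw":0},{"fingers":15,"xyz":[-41,-14,1],"yaw":0},{"fingers":15,"xyz":[-45,-18,2],"yaw":0},{"fingers":15,"xyz":[-50,-23,2],"yaw":0},{"fingers":15,"xyz":[-53,-28,2],"yaw":0},{"fingers":15,"xyz":[-57,-33,3],"yaw":0},{"fingers":15,"xyz":[-60,-39,3],"yaw":0}
```

```bash
python3 - <<'E'
from rows import *
np.save("C.npy",np.load("C.npy")+.0010*ey)
E
python3 nx.py .000 "[4.89,4.98,5.07,5.16,5.25,5.34,5.43,5.52,5.61,5.7,5.79,5.88]"
```

```text
f rad,tan,n -4.981727102017894 2.7945217448972937 1.3928538094495428
theta,r,h [-1.4992e+00  6.8900e-02 -2.0000e-04] 16.75 f [-3.4  4.8 -0. ]
{"fingers":15,"xyz":[-7,0,0],"yaw":0},{"fingers":15,"xyz":[-14,-1,0],"yaw":0},{"fingers":15,"xyz":[-20,-3,0],"yaw":0},{"fingers":15,"xyz":[-25,-5,1],"yaw":0},{"fingers":15,"xyz":[-31,-8,1],"yaw":0},{"fingers":15,"xyz":[-36,-12,1],"yaw":0},{"fingers":15,"xyz":[-41,-15,2],"yaw":0},{"fingers":15,"xyz":[-46,-20,2],"yaw":0},{"fingers":15,"xyz":[-50,-24,2],"yaw":0},{"fingers":15,"xyz":[-54,-29,3],"yaw":0},{"fingers":15,"xyz":[-57,-35,3],"yaw":0},{"fingers":15,"xyz":[-60,-40,3],"yaw":0}
```

```bash
python3 -m jog '[{"fingers":15,"xyz":[-7,0,0],"yaw":0},{"fingers":15,"xyz":[-13,-1,0],"yaw":0},{"fingers":15,"xyz":[-19,-3,0],"yaw":0},{"fingers":15,"xyz":[-25,-5,1],"yaw":0},{"fingers":15,"xyz":[-31,-8,1],"yaw":0},{"fingers":15,"xyz":[-36,-12,1],"yaw":0},{"fingers":15,"xyz":[-41,-15,2],"yaw":0},{"fingers":15,"xyz":[-46,-20,2],"yaw":0},{"fingers":15,"xyz":[-50,-24,2],"yaw":0},{"fingers":15,"xyz":[-54,-29,3],"yaw":0}]'; python3 st.py
python3 nx.py .000 "np.arange(5.79,7.3,.09)"
python3 - <<'E'
from bench import ctrl
import cv2
p=ctrl.grab_frame("wrist");cv2.imwrite("pics/f_wrist.png",p["frame"][:,:,::-1])
p=ctrl.grab_frame("scene");cv2.imwrite("pics/f_scene.png",cv2.resize(p["frame"][180:360,270:510,::-1],None,fx=3.3,fy=3.3,interpolation=cv2.INTER_CUBIC))
E
```

```text
time_s: 17.75
position: [0.6166, -0.1756, 0.1353]
tool_rot: [0.966, 0.056, 0.249, -0.036]
force: [4.3, -0.4, -1.0]
opening: 0.279
17.75 [-0.606  0.239  1.885  0.555  0.73   0.484] pos [ 0.6166 -0.1756  0.1353] tilt 0.508 az 0.202 toolx [0.87  0.09  0.485] tooly [ 0.126 -0.991 -0.042] f [ 4.3 -0.4 -1. ] op 0.279
f rad,tan,n -1.9917591391470688 -2.6287183965099206 -3.0307535339168847
theta,r,h [-0.656   0.0687 -0.    ] 17.75 f [ 4.3 -0.4 -1. ]
{"fingers":15,"xyz":[-7,-9,0],"yaw":0},{"fingers":15,"xyz":[-10,-14,1],"yaw":0},{"fingers":15,"xyz":[-12,-20,1],"yaw":0},{"fingers":15,"xyz":[-14,-26,1],"yaw":0},{"fingers":15,"xyz":[-15,-32,2],"yaw":0},{"fingers":15,"xyz":[-16,-39,2],"yaw":0},{"fingers":15,"xyz":[-16,-45,2],"yaw":0},{"fingers":15,"xyz":[-16,-51,2],"yaw":0},{"fingers":15,"xyz":[-14,-57,3],"yaw":0},{"fingers":15,"xyz":[-13,-64,3],"yaw":0},{"fingers":15,"xyz":[-11,-69,3],"yaw":0},{"fingers":15,"xyz":[-8,-75,3],"yaw":0},{"fingers":15,"xyz":[-5,-81,3],"yaw":0},{"fingers":15,"xyz":[-1,-86,3],"yaw":0},{"fingers":15,"xyz":[3,-90,4],"yaw":0},{"fingers":15,"xyz":[7,-95,4],"yaw":0},{"fingers":15,"xyz":[12,-99,4],"yaw":0}
```

View pics/f_wrist.png

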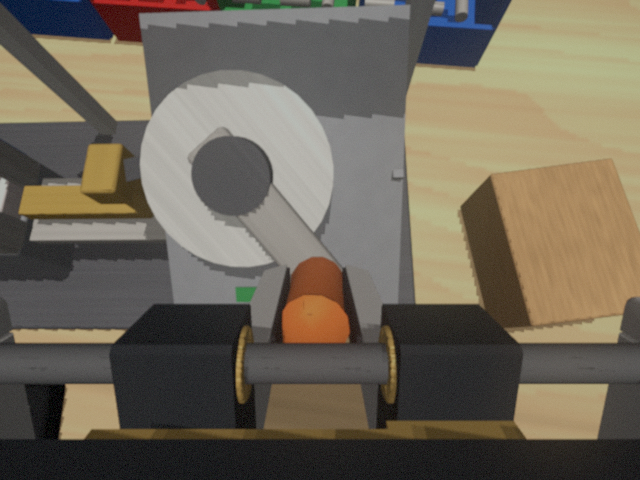

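View pics/f_scene.png

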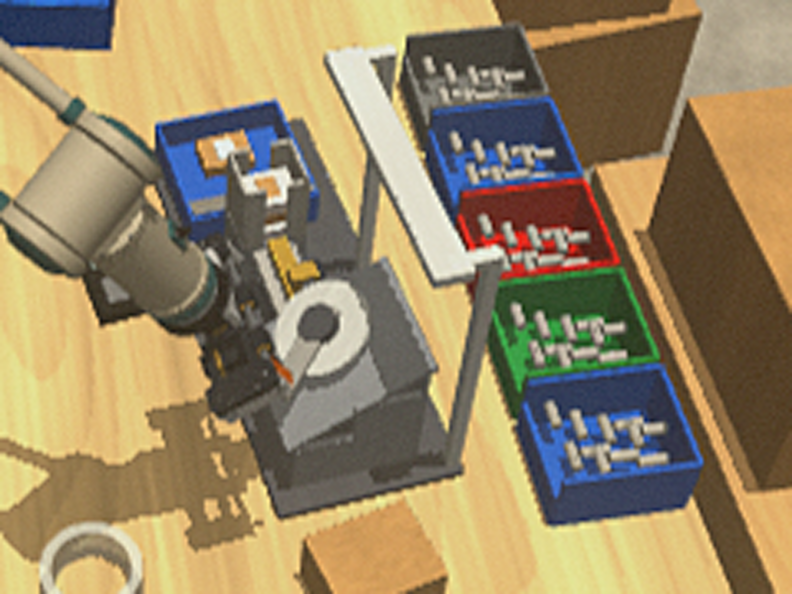

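```bash
python3 nx.py .000 "5.65+np.array([.06,.15,.24,.33,.42,.51,.6,.69,.78,.87,.96,1.05,1.14,1.23,1.32,1.41,1.5,1.59,1.68,1.77])"
```

```text
f rad,tan,n -2.8625316298898893 0.9880800396743856 -7.5715636619379545
theta,r,h [-6.324e-01  6.880e-02  1.000e-04] 17.85 f [ 5.   3.1 -5.7]
{"fingers":15,"xyz":[-3,-3,0],"yaw":0},{"fingers":15,"xyz":[-7,-8,1],"yaw":0},{"fingers":15,"xyz":[-9,-14,1],"yaw":0},{"fingers":15,"xyz":[-12,-20,1],"yaw":0},{"fingers":15,"xyz":[-13,-26,1],"yaw":0},{"fingers":15,"xyz":[-14,-32,2],"yaw":0},{"fingers":15,"xyz":[-15,-38,2],"yaw":0},{"fingers":15,"xyz":[-15,-44,2],"yaw":0},{"fingers":15,"xyz":[-14,-51,3],"yaw":0},{"fingers":15,"xyz":[-13,-57,3],"yaw":0},{"fingers":15,"xyz":[-12,-63,3],"yaw":0},{"fingers":15,"xyz":[-9,-69,3],"yaw":0},{"fingers":15,"xyz":[-7,-74,3],"yaw":0},{"fingers":15,"xyz":[-3,-80,4],"yaw":0},{"fingers":15,"xyz":[0,-85,4],"yaw":0},{"fingers":15,"xyz":[4,-90,4],"yaw":0},{"fingers":15,"xyz":[9,-94,4],"yaw":0},{"fingers":15,"xyz":[14,-98,4],"yaw":0},{"fingers":15,"xyz":[19,-101,4],"yaw":0},{"fingers":15,"xyz":[25,-104,4],"yaw":0}
```

```bash
python3 -m jog '[{"fingers":15,"xyz":[-3,-3,0],"yaw":0},{"fingers":15,"xyz":[-7,-8,1],"yaw":0},{"fingers":15,"xyz":[-9,-14,1],"yaw":0},{"fingers":15,"xyz":[-12,-20,1],"yaw":0},{"fingers":15,"xyz":[-13,-26,1],"yaw":0},{"fingers":15,"xyz":[-14,-32,2],"yaw":0},{"fingers":15,"xyz":[-15,-38,2],"yaw":0},{"fingers":15,"xyz":[-15,-44,2],"yaw":0},{"fingers":15,"xyz":[-14,-51,3],"yaw":0},{"fingers":15,"xyz":[-13,-57,3],"yaw":0},{"fingers":15,"xyz":[-12,-63,3],"yaw":0},{"fingers":15,"xyz":[-9,-69,3],"yaw":0},{"fingers":15,"xyz":[-7,-74,3],"yaw":0},{"fingers":15,"xyz":[-3,-80,4],"yaw":0},{"fingers":15,"xyz":[0,-85,4],"yaw":0}]'; python3 st.py
python3 nx.py .000 "7.01-2*np.pi+np.arange(.06,1.2,.09)"
```

```text
time_s: 19.35
position: [0.6066, -0.0894, 0.1357]
tool_rot: [0.966, 0.057, 0.248, -0.037]
force: [-1.0, -4.0, -0.6]
opening: 0.283
19.35 [-0.454  0.182  1.963  0.514  0.649  0.641] pos [ 0.6066 -0.0894  0.1357] tilt 0.507 az 0.206 toolx [0.871 0.091 0.483] tooly [ 0.128 -0.991 -0.043] f [-1.  -4.  -0.6] op 0.283
f rad,tan,n -1.2464475078340012 -3.921748808281054 0.14343771732441704
theta,r,h [6.926e-01 7.030e-02 2.000e-04] 19.35 f [-1.  -4.  -0.6]
{"fingers":15,"xyz":[5,-5,0],"yaw":0},{"fingers":15,"xyz":[9,-9,0],"yaw":0},{"fingers":15,"xyz":[14,-13,0],"yaw":0},{"fingers":15,"xyz":[19,-16,1],"yaw":0},{"fingers":15,"xyz":[25,-19,1],"yaw":0},{"fingers":15,"xyz":[31,-22,1],"yaw":0},{"fingers":15,"xyz":[37,-23,1],"yaw":0},{"fingers":15,"xyz":[43,-25,0],"yaw":0},{"fingers":15,"xyz":[49,-26,0],"yaw":0},{"fingers":15,"xyz":[56,-26,0],"yaw":0},{"fingers":15,"xyz":[62,-25,0],"yaw":0},{"fingers":15,"xyz":[68,-24,0],"yaw":0},{"fingers":15,"xyz":[74,-23,0],"yaw":0}
```

```bash
python3 -m jog '[{"fingers":15,"xyz":[5,-5,0],"yaw":0},{"fingers":15,"xyz":[9,-9,0],"yaw":0},{"fingers":15,"xyz":[14,-13,0],"yaw":0},{"fingers":15,"xyz":[19,-16,1],"yaw":0},{"fingers":15,"xyz":[25,-19,1],"yaw":0},{"fingers":15,"xyz":[31,-22,1],"yaw":0},{"fingers":15,"xyz":[37,-23,1],"yaw":0},{"fingers":15,"xyz":[43,-25,0],"yaw":0},{"fingers":15,"xyz":[49,-26,0],"yaw":0}]'; python3 st.py
python3 nx.py .000 "1.507+np.arange(.1,1.2,.1)"
```

```text
time_s: 20.25
position: [0.6434, -0.0588, 0.1588]
tool_rot: [0.967, 0.058, 0.245, -0.037]
force: [-8.5, -7.2, -0.7]
opening: 0.286
20.25 [-0.357  0.197  1.868  0.418  0.687  0.821] pos [ 0.6434 -0.0588  0.1588] tilt 0.501 az 0.209 toolx [0.873 0.094 0.478] tooly [ 0.13  -0.991 -0.043] f [-8.5 -7.2 -0.7] op 0.286
f rad,tan,n -5.151364318324465 -9.034964560662532 4.0756483722323615
theta,r,h [1.4612e+00 7.1300e-02 2.0000e-04] 20.25 f [-8.5 -7.2 -0.7]
{"fingers":15,"xyz":[10,1,0],"yaw":0},{"fingers":15,"xyz":[17,1,0],"yaw":0},{"fingers":15,"xyz":[24,3,-1],"yaw":0},{"fingers":15,"xyz":[31,5,-1],"yaw":0},{"fingers":15,"xyz":[37,7,-1],"yaw":0},{"fingers":15,"xyz":[44,10,-1],"yaw":0},{"fingers":15,"xyz":[50,14,-2],"yaw":0},{"fingers":15,"xyz":[55,18,-2],"yaw":0},{"fingers":15,"xyz":[60,23,-2],"yaw":0},{"fingers":15,"xyz":[64,29,-3],"yaw":0},{"fingers":15,"xyz":[68,35,-3],"yaw":0}
```

```bash
python3 -m jog '[{"fingers":15,"xyz":[9,1,0],"yaw":0},{"fingers":15,"xyz":[16,2,0],"yaw":0},{"fingers":15,"xyz":[23,3,-1],"yaw":0},{"fingers":15,"xyz":[30,5,-1],"yaw":0},{"fingers":15,"xyz":[37,8,-1],"yaw":0},{"fingers":15,"xyz":[44,11,-1],"yaw":0},{"fingers":15,"xyz":[50,15,-2],"yaw":0},{"fingers":15,"xyz":[55,19,-2],"yaw":0},{"fingers":15,"xyz":[60,24,-3],"yaw":0}]'; python3 st.py
python3 nx.py .0010 "2.407+np.arange(.09,1.2,.09)"
```

```text
time_s: 21.15
position: [0.6905, -0.0691, 0.1851]
tool_rot: [0.969, 0.059, 0.237, -0.045]
force: [-7.1, 13.7, -2.4]
opening: 0.285
21.15 [-0.351  0.249  1.715  0.376  0.8    0.887] pos [ 0.6905 -0.0691  0.1851] tilt 0.488 az 0.247 toolx [0.88  0.093 0.465] tooly [ 0.135 -0.989 -0.058] f [-7.1 13.7 -2.4] op 0.285
f rad,tan,n 7.50541150139883 -13.69448979248181 0.6720587598561802
theta,r,h [ 2.2528e+00  7.1100e-02 -8.0000e-04] 21.15 f [-7.1 13.7 -2.4]
{"fingers":15,"xyz":[11,13,-2],"yaw":0},{"fingers":15,"xyz":[15,18,-3],"yaw":0},{"fingers":15,"xyz":[18,24,-3],"yaw":0},{"fingers":15,"xyz":[21,29,-3],"yaw":0},{"fingers":15,"xyz":[23,35,-4],"yaw":0},{"fingers":15,"xyz":[24,41,-4],"yaw":0},{"fingers":15,"xyz":[25,47,-5],"yaw":0},{"fingers":15,"xyz":[26,54,-5],"yaw":0},{"fingers":15,"xyz":[26,60,-5],"yaw":0},{"fingers":15,"xyz":[25,66,-6],"yaw":0},{"fingers":15,"xyz":[24,72,-6],"yaw":0},{"fingers":15,"xyz":[22,78,-6],"yaw":0},{"fingers":15,"xyz":[19,84,-7],"yaw":0}
```

```bash
python3 -m jog '[{"fingers":15,"xyz":[10,11,-2],"yaw":0},{"fingers":15,"xyz":[14,16,-2],"yaw":0},{"fingers":15,"xyz":[17,21,-3],"yaw":0},{"fingers":15,"xyz":[20,26,-3],"yaw":0},{"fingers":15,"xyz":[22,31,-3],"yaw":0},{"fingers":15,"xyz":[24,37,-4],"yaw":0}]'; python3 st.py
python3 nx.py .0000 "2.88+np.arange(.08,.8,.08)"
```

```text
time_s: 21.75
position: [0.7124, -0.0971, 0.1958]
tool_rot: [0.969, 0.06, 0.234, -0.05]
force: [2.4, 10.1, -5.1]
opening: 0.287
21.75 [-0.39   0.285  1.632  0.384  0.87   0.861] pos [ 0.7124 -0.0971  0.1958] tilt 0.483 az 0.274 toolx [0.883 0.092 0.459] tooly [ 0.139 -0.988 -0.07 ] f [ 2.4 10.1 -5.1] op 0.287
f rad,tan,n 3.9195284523745246 -8.891155390758282 -6.196970827467267
theta,r,h [2.7828e+00 7.0600e-02 2.0000e-04] 21.75 f [ 2.4 10.1 -5.1]
{"fingers":15,"xyz":[3,12,-1],"yaw":0},{"fingers":15,"xyz":[4,18,-1],"yaw":0},{"fingers":15,"xyz":[4,23,-2],"yaw":0},{"fingers":15,"xyz":[4,29,-2],"yaw":0},{"fingers":15,"xyz":[4,34,-2],"yaw":0},{"fingers":15,"xyz":[3,40,-3],"yaw":0},{"fingers":15,"xyz":[1,45,-3],"yaw":0},{"fingers":15,"xyz":[0,51,-3],"yaw":0},{"fingers":15,"xyz":[-3,56,-4],"yaw":0}
```

```bash
python3 -m jog '[{"fingers":15,"xyz":[3,12,0],"yaw":0},{"fingers":15,"xyz":[4,17,0],"yaw":0},{"fingers":15,"xyz":[4,22,-1],"yaw":0},{"fingers":15,"xyz":[4,27,-1],"yaw":0},{"fingers":15,"xyz":[4,32,-1],"yaw":0},{"fingers":15,"xyz":[3,37,-2],"yaw":0}]'; python3 st.py
python3 nx.py .0000 "3.33+np.arange(.08,.8,.08)"
```

```text
time_s: 22.35
position: [0.7192, -0.134, 0.1969]
tool_rot: [0.969, 0.06, 0.234, -0.05]
force: [-0.9, -0.5, 0.1]
opening: 0.291
22.35 [-0.445  0.309  1.593  0.399  0.903  0.806] pos [ 0.7192 -0.134   0.1969] tilt 0.483 az 0.272 toolx [0.883 0.093 0.459] tooly [ 0.14  -0.988 -0.069] f [-0.9 -0.5  0.1] op 0.291
f rad,tan,n -0.6807113795152318 0.525876406682456 0.5743474852907398
theta,r,h [-2.9605e+00  6.9900e-02 -1.0000e-04] 22.35 f [-0.9 -0.5  0.1]
{"fingers":15,"xyz":[-1,6,0],"yaw":0},{"fingers":15,"xyz":[-3,11,-1],"yaw":0},{"fingers":15,"xyz":[-5,17,-1],"yaw":0},{"fingers":15,"xyz":[-7,22,-1],"yaw":0},{"fingers":15,"xyz":[-10,26,-1],"yaw":0},{"fingers":15,"xyz":[-14,31,-2],"yaw":0},{"fingers":15,"xyz":[-17,35,-2],"yaw":0},{"fingers":15,"xyz":[-21,39,-2],"yaw":0},{"fingers":15,"xyz":[-25,43,-2],"yaw":0}
```

```bash
python3 - <<'E'
from bench import ctrl
import cv2
p=ctrl.grab_frame("wrist");cv2.imwrite("pics/g_wrist.png",p["frame"][:,:,::-1])
E
python3 nx.py .0000 "3.33+np.arange(.08,.8,.08)"
```

```text
f rad,tan,n -2.54742132203151 0.8972519015626145 6.342701130880021
theta,r,h [-2.9411e+00  7.0000e-02 -2.0000e-04] 22.4 f [-5.4 -1.   4.2]
{"fingers":15,"xyz":[-1,5,0],"yaw":0},{"fingers":15,"xyz":[-3,10,-1],"yaw":0},{"fingers":15,"xyz":[-5,15,-1],"yaw":0},{"fingers":15,"xyz":[-7,20,-1],"yaw":0},{"fingers":15,"xyz":[-10,25,-1],"yaw":0},{"fingers":15,"xyz":[-13,30,-2],"yaw":0},{"fingers":15,"xyz":[-17,34,-2],"yaw":0},{"fingers":15,"xyz":[-21,38,-2],"yaw":0},{"fingers":15,"xyz":[-25,42,-2],"yaw":0}
```

View pics/g_wrist.png

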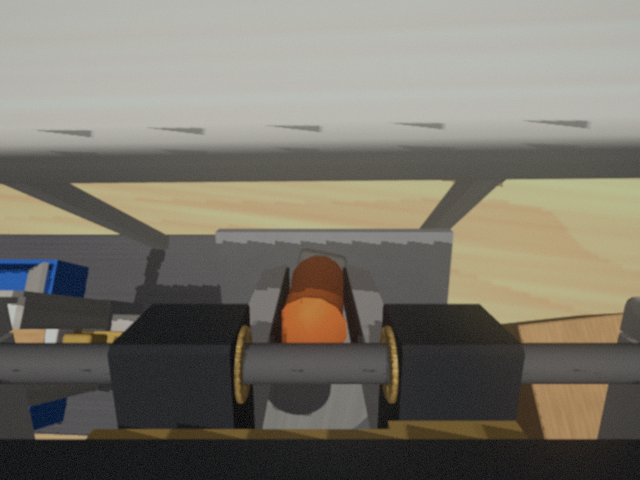

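Knob still firmly between the pads at (315,315); bar clear in front of the camera. Continue, holding back.

```bash
python3 -m jog '[{"fingers":15,"xyz":[-1,5,0],"yaw":0},{"fingers":15,"xyz":[-3,10,-1],"yaw":0},{"fingers":15,"xyz":[-5,15,-1],"yaw":0},{"fingers":15,"xyz":[-7,20,-1],"yaw":0},{"fingers":15,"xyz":[-10,24,-1],"yaw":0}]'; python3 st.py
python3 nx.py .0000 "3.72+np.arange(.07,.8,.07)"
```

```text
time_s: 22.9
position: [0.7123, -0.1618, 0.1908]
tool_rot: [0.969, 0.06, 0.233, -0.048]
force: [-6.3, -4.7, 2.9]
opening: 0.294
22.9 [-0.491  0.318  1.595  0.414  0.91   0.752] pos [ 0.7123 -0.1618  0.1908] tilt 0.481 az 0.266 toolx [0.884 0.093 0.458] tooly [ 0.139 -0.988 -0.066] f [-6.3 -4.7  2.9] op 0.294
f rad,tan,n -1.3774627698134825 5.771188521364632 5.875108999077982
theta,r,h [-2.5363e+00  6.9300e-02 -3.0000e-04] 22.9 f [-6.3 -4.7  2.9]
{"fingers":15,"xyz":[-1,3,0],"yaw":0},{"fingers":15,"xyz":[-4,7,-1],"yaw":0},{"fingers":15,"xyz":[-8,10,-1],"yaw":0},{"fingers":15,"xyz":[-11,14,-1],"yaw":0},{"fingers":15,"xyz":[-15,17,-1],"yaw":0},{"fingers":15,"xyz":[-19,20,-1],"yaw":0},{"fingers":15,"xyz":[-23,22,-1],"yaw":0},{"fingers":15,"xyz":[-27,24,-1],"yaw":0},{"fingers":15,"xyz":[-32,26,-1],"yaw":0},{"fingers":15,"xyz":[-36,28,0],"yaw":0},{"fingers":15,"xyz":[-41,29,0],"yaw":0}
```

```bash
python3 -m jog '[{"fingers":15,"xyz":[-1,3,0],"yaw":0},{"fingers":15,"xyz":[-4,7,0],"yaw":0},{"fingers":15,"xyz":[-7,10,0],"yaw":0},{"fingers":15,"xyz":[-11,14,0],"yaw":0},{"fingers":15,"xyz":[-15,17,0],"yaw":0},{"fingers":15,"xyz":[-19,20,0],"yaw":0}]' 55; python3 st.py
python3 nx.py .0000 "4.15+np.arange(.07,1,.08)"
```

```text
time_s: 23.5
position: [0.6958, -0.1838, 0.1797]
tool_rot: [0.97, 0.06, 0.231, -0.049]
force: [-11.0, -0.5, 3.6]
opening: 0.283
23.5 [-0.538  0.318  1.622  0.435  0.906  0.689] pos [ 0.6958 -0.1838  0.1797] tilt 0.477 az 0.269 toolx [0.886 0.094 0.454] tooly [ 0.139 -0.988 -0.066] f [-11.   -0.5   3.6] op 0.283
f rad,tan,n -4.620291343616465 6.285206960024434 8.601556934275983
theta,r,h [-2.104e+00  6.890e-02 -4.000e-04] 23.5 f [-11.   -0.5   3.6]
{"fingers":15,"xyz":[-2,2,-1],"yaw":0},{"fingers":15,"xyz":[-7,5,0],"yaw":0},{"fingers":15,"xyz":[-12,7,0],"yaw":0},{"fingers":15,"xyz":[-17,9,0],"yaw":0},{"fingers":15,"xyz":[-23,10,0],"yaw":0},{"fingers":15,"xyz":[-28,11,0],"yaw":0},{"fingers":15,"xyz":[-34,11,1],"yaw":0},{"fingers":15,"xyz":[-40,11,1],"yaw":0},{"fingers":15,"xyz":[-45,10,1],"yaw":0},{"fingers":15,"xyz":[-51,9,2],"yaw":0},{"fingers":15,"xyz":[-56,8,2],"yaw":0},{"fingers":15,"xyz":[-61,6,2],"yaw":0}
```

```bash
python3 -m jog '[{"fingers":15,"xyz":[-4,3,0],"yaw":0},{"fingers":15,"xyz":[-9,6,0],"yaw":0},{"fingers":15,"xyz":[-14,8,0],"yaw":0},{"fingers":15,"xyz":[-19,9,0],"yaw":0},{"fingers":15,"xyz":[-25,10,0],"yaw":0},{"fingers":15,"xyz":[-30,11,0],"yaw":0},{"fingers":15,"xyz":[-36,11,1],"yaw":0},{"fingers":15,"xyz":[-42,11,1],"yaw":0}]'; python3 st.py
python3 nx.py .0000 "4.83+np.arange(.07,2,.09)"
```

```text
time_s: 24.3
position: [0.66, -0.1969, 0.1584]
tool_rot: [0.97, 0.06, 0.231, -0.05]
force: [-1.4, 4.7, -1.9]
opening: 0.282
24.3 [-0.594  0.3    1.709  0.477  0.87   0.59 ] pos [ 0.66   -0.1969  0.1584] tilt 0.477 az 0.277 toolx [0.886 0.093 0.454] tooly [ 0.139 -0.988 -0.07 ] f [-1.4  4.7 -1.9] op 0.282
f rad,tan,n -4.612343181518255 2.211808269008508 -1.2324277688135163
theta,r,h [-1.458e+00  6.860e-02 -3.000e-04] 24.3 f [-1.4  4.7 -1.9]
{"fingers":15,"xyz":[-5,1,0],"yaw":0},{"fingers":15,"xyz":[-11,-1,0],"yaw":0},{"fingers":15,"xyz":[-17,-3,1],"yaw":0},{"fingers":15,"xyz":[-23,-5,1],"yaw":0},{"fingers":15,"xyz":[-29,-8,2],"yaw":0},{"fingers":15,"xyz":[-34,-11,2],"yaw":0},{"fingers":15,"xyz":[-39,-15,3],"yaw":0},{"fingers":15,"xyz":[-44,-20,3],"yaw":0},{"fingers":15,"xyz":[-48,-24,4],"yaw":0},{"fingers":15,"xyz":[-51,-29,4],"yaw":0},{"fingers":15,"xyz":[-55,-35,5],"yaw":0},{"fingers":15,"xyz":[-57,-40,6],"yaw":0},{"fingers":15,"xyz":[-60,-46,6],"yaw":0},{"fingers":15,"xyz":[-61,-52,7],"yaw":0},{"fingers":15,"xyz":[-62,-58,7],"yaw":0},{"fingers":15,"xyz":[-63,-65,8],"yaw":0},{"fingers":15,"xyz":[-63,-71,8],"yaw":0},{"fingers":15,"xyz":[-62,-77,9],"yaw":0},{"fingers":15,"xyz":[-61,-83,9],"yaw":0},{"fingers":15,"xyz":[-60,-89,9],"yaw":0},{"fingers":15,"xyz":[-57,-95,10],"yaw":0},{"fingers":15,"xyz":[-55,-101,10],"yaw":0}
```

```bash
python3 -m jog '[{"fingers":15,"xyz":[-6,0,0],"yaw":0},{"fingers":15,"xyz":[-12,-1,0],"yaw":0},{"fingers":15,"xyz":[-17,-3,1],"yaw":0},{"fingers":15,"xyz":[-23,-5,1],"yaw":0},{"fingers":15,"xyz":[-29,-8,2],"yaw":0},{"fingers":15,"xyz":[-34,-11,2],"yaw":0},{"fingers":15,"xyz":[-39,-15,3],"yaw":0},{"fingers":15,"xyz":[-44,-20,3],"yaw":0},{"fingers":15,"xyz":[-48,-24,4],"yaw":0},{"fingers":15,"xyz":[-51,-29,4],"yaw":0}]'; python3 st.py
python3 - <<'E'
from bench import ctrl
import cv2
p=ctrl.grab_frame("wrist");cv2.imwrite("pics/h_wrist.png",p["frame"][:,:,::-1])
E
python3 nx.py .0000 "5.70-2*np.pi+np.arange(.07,1,.08)"
```

```text
time_s: 25.3
position: [0.6151, -0.1743, 0.1345]
tool_rot: [0.969, 0.059, 0.233, -0.048]
force: [9.0, 0.5, -9.1]
opening: 0.283
25.3 [-0.607  0.251  1.853  0.525  0.785  0.514] pos [ 0.6151 -0.1743  0.1345] tilt 0.481 az 0.265 toolx [0.884 0.091 0.458] tooly [ 0.137 -0.988 -0.067] f [ 9.   0.5 -9.1] op 0.283
f rad,tan,n -3.035912882922989 -1.1240413429120475 -8.65877099018621
theta,r,h [-6.022e-01  6.910e-02 -1.000e-04] 25.35 f [ 6.9  1.6 -5.9]
{"fingers":15,"xyz":[-4,-5,0],"yaw":0},{"fingers":15,"xyz":[-7,-10,1],"yaw":0},{"fingers":15,"xyz":[-9,-15,1],"yaw":0},{"fingers":15,"xyz":[-11,-20,2],"yaw":0},{"fingers":15,"xyz":[-12,-25,2],"yaw":0},{"fingers":15,"xyz":[-13,-31,3],"yaw":0},{"fingers":15,"xyz":[-13,-37,3],"yaw":0},{"fingers":15,"xyz":[-14,-42,3],"yaw":0},{"fingers":15,"xyz":[-13,-48,4],"yaw":0},{"fingers":15,"xyz":[-12,-53,4],"yaw":0},{"fingers":15,"xyz":[-11,-59,4],"yaw":0},{"fingers":15,"xyz":[-9,-64,5],"yaw":0}
```

View pics/h_wrist.png

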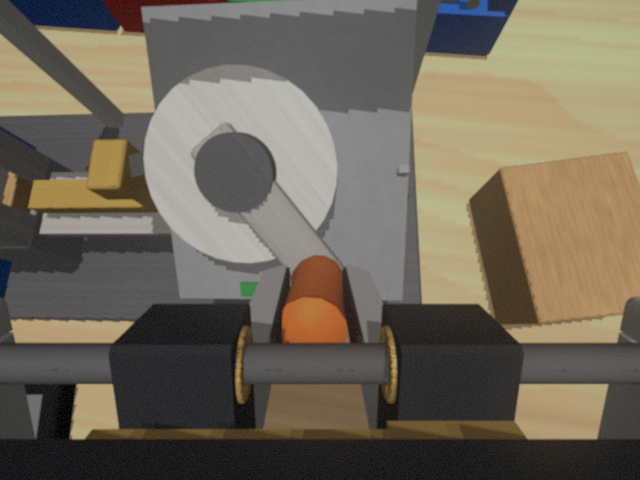

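```bash
python3 -m jog '[{"fingers":15,"xyz":[-4,-5,0],"yaw":0},{"fingers":15,"xyz":[-7,-10,1],"yaw":0},{"fingers":15,"xyz":[-9,-15,1],"yaw":0},{"fingers":15,"xyz":[-11,-20,2],"yaw":0},{"fingers":15,"xyz":[-12,-25,2],"yaw":0},{"fingers":15,"xyz":[-13,-29,3],"yaw":0},{"fingers":15,"xyz":[-13,-33,3],"yaw":0},{"fingers":15,"xyz":[-13,-36,3],"yaw":0},{"fingers":15,"xyz":[-13,-38,3],"yaw":0},{"fingers":15,"xyz":[-13,-38,3],"yaw":0}]'; python3 st.py
python3 - <<'E'
from bench import ctrl
import cv2,pickle
P={}
for n in ["scene","top","wrist"]:
    p=ctrl.grab_frame(n);P[n]=p
    cv2.imwrite(f"pics/i_{n}.png",p["frame"][:,:,::-1])
pickle.dump(P,open("i.pkl","wb"))
im=cv2.imread("pics/i_top.png")[120:262,230:420];cv2.imwrite("pics/i_topz.png",cv2.resize(im,None,fx=4.21,fy=4.21,interpolation=cv2.INTER_CUBIC))
E
python3 nx.py .0000 "[0]"
```

```text
time_s: 26.35
position: [0.5985, -0.136, 0.1276]
tool_rot: [0.97, 0.059, 0.232, -0.05]
force: [3.3, -0.9, -4.9]
opening: 0.287
26.35 [-0.559  0.217  1.923  0.531  0.737  0.539] pos [ 0.5985 -0.136   0.1276] tilt 0.480 az 0.271 toolx [0.885 0.092 0.456] tooly [ 0.138 -0.988 -0.069] f [ 3.3 -0.9 -4.9] op 0.287
f rad,tan,n -0.22210306400254293 -1.3321742145730968 -6.273610231964953
theta,r,h [-0.006   0.0698  0.    ] 26.5 f [ 3.5 -0.9 -5.3]
{"fingers":15,"xyz":[0,0,0],"yaw":0}
```

View pics/i_wrist.png

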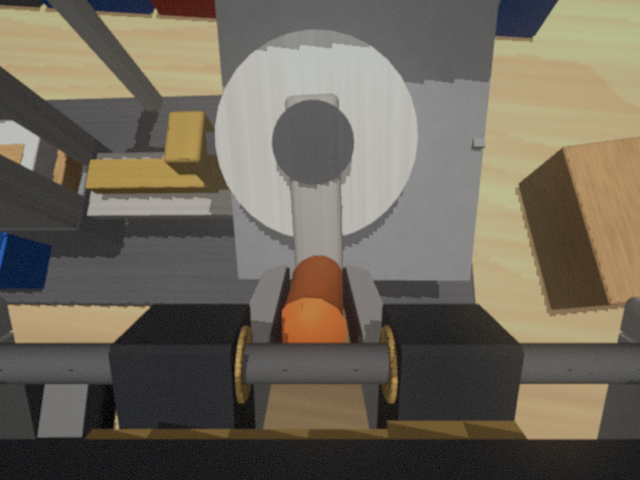

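View pics/i_topz.png

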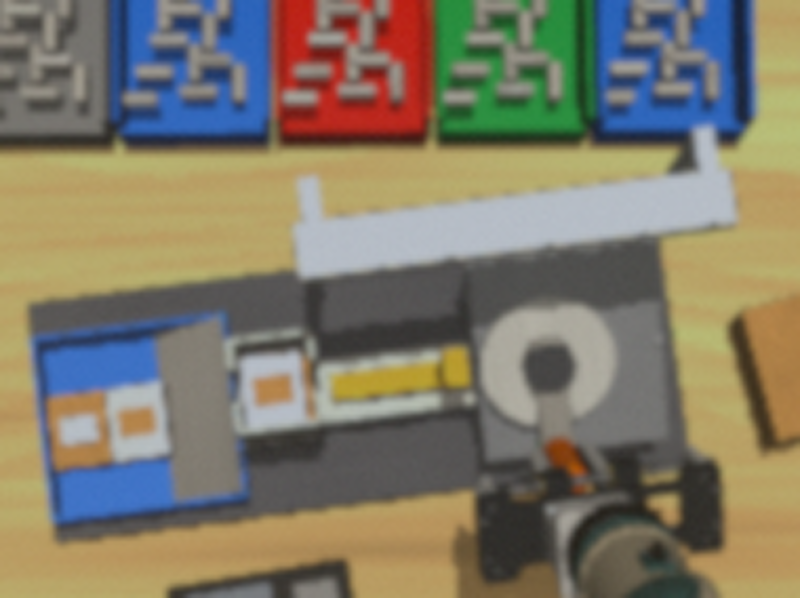

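```bash
python3 -m jog '[{"fingers":40,"xyz":[0,0,0],"yaw":0},{"fingers":60,"xyz":[0,0,0],"yaw":0},{"fingers":90,"xyz":[0,0,0],"yaw":0},{"fingers":90,"xyz":[0,0,0],"yaw":0},{"fingers":90,"xyz":[0,0,0],"yaw":0},{"fingers":90,"xyz":[0,0,0],"yaw":0},{"fingers":90,"xyz":[0,0,0],"yaw":0}]'; python3 st.py
python3 - <<'E'
from bench import ctrl
import cv2,pickle
p=ctrl.grab_frame("wrist")
cv2.imwrite(f"pics/j_wrist.png",p["frame"][:,:,::-1])
E
```

```text
time_s: 27.2
position: [0.5984, -0.1358, 0.1276]
tool_rot: [0.97, 0.059, 0.232, -0.05]
force: [-0.8, -0.1, -0.0]
opening: 0.844
27.2 [-0.56   0.217  1.922  0.532  0.738  0.539] pos [ 0.5984 -0.1358  0.1276] tilt 0.479 az 0.273 toolx [0.885 0.091 0.456] tooly [ 0.138 -0.988 -0.069] f [-0.8 -0.1 -0. ] op 0.844
```

View pics/j_wrist.png

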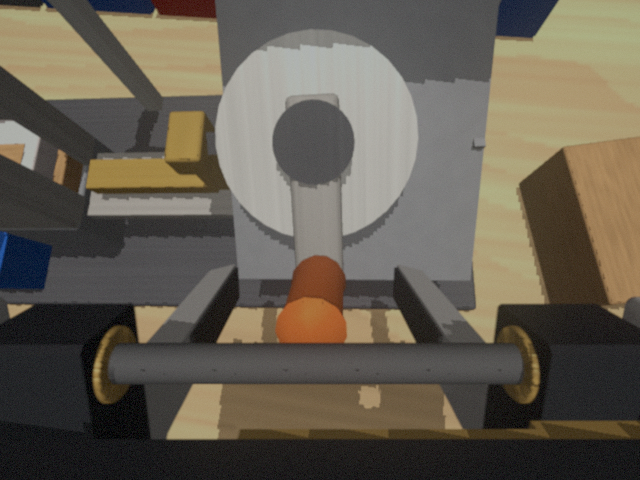

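```bash
python3 -m jog '[{"fingers":90,"xyz":[0,0,-10],"yaw":0},{"fingers":95,"xyz":[0,0,-25],"yaw":0},{"fingers":95,"xyz":[0,0,-45],"yaw":0},{"fingers":95,"xyz":[0,0,-70],"yaw":0},{"fingers":95,"xyz":[0,0,-100],"yaw":0},{"fingers":95,"xyz":[0,0,-130],"yaw":0},{"fingers":95,"xyz":[0,0,-155],"yaw":0},{"fingers":95,"xyz":[0,0,-165],"yaw":0},{"fingers":95,"xyz":[0,0,-165],"yaw":0},{"fingers":95,"xyz":[0,0,-165],"yaw":0}]'; python3 st.py
python3 - <<'E'
from h import *
from bench import ctrl
import cv2,pickle
P={}
for n in ["scene","top","wrist"]:
    p=ctrl.grab_frame(n);P[n]=p
    cv2.imwrite(f"pics/k_{n}.png",p["frame"][:,:,::-1])
pickle.dump(P,open("k.pkl","wb"))
im=cv2.imread("pics/k_top.png")[120:262,230:420];cv2.imwrite("pics/k_topz.png",cv2.resize(im,None,fx=4.21,fy=4.21,interpolation=cv2.INTER_CUBIC))
im=cv2.imread("pics/k_scene.png")[150:330,330:560];cv2.imwrite("pics/k_scenez.png",cv2.resize(im,None,fx=3.33,fy=3.33,interpolation=cv2.INTER_CUBIC))
E
```

```text
time_s: 28.25
position: [0.5248, -0.1561, 0.2733]
tool_rot: [0.97, 0.059, 0.232, -0.05]
force: [-0.4, -0.2, 0.4]
opening: 0.95
28.25 [-0.699  0.003  1.778  0.437  1.117  0.605] pos [ 0.5248 -0.1561  0.2733] tilt 0.479 az 0.274 toolx [0.886 0.091 0.455] tooly [ 0.137 -0.988 -0.07 ] f [-0.4 -0.2  0.4] op 0.95
```

View pics/k_wrist.png

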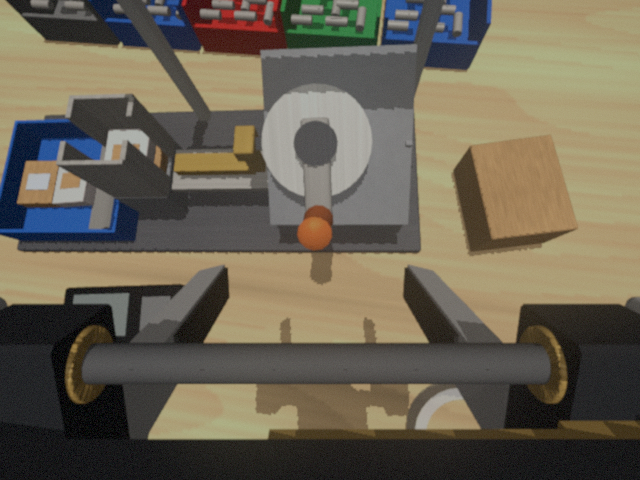

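View pics/k_topz.png

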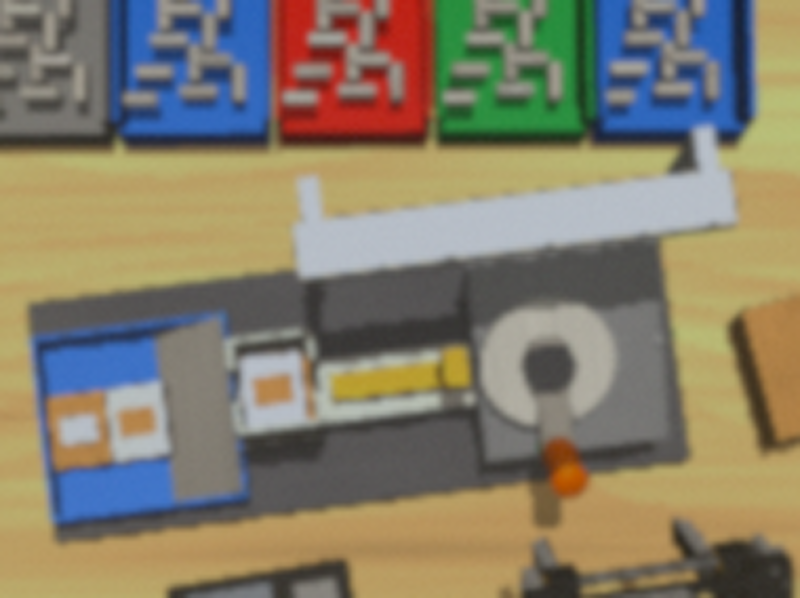

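View pics/k_scene.png

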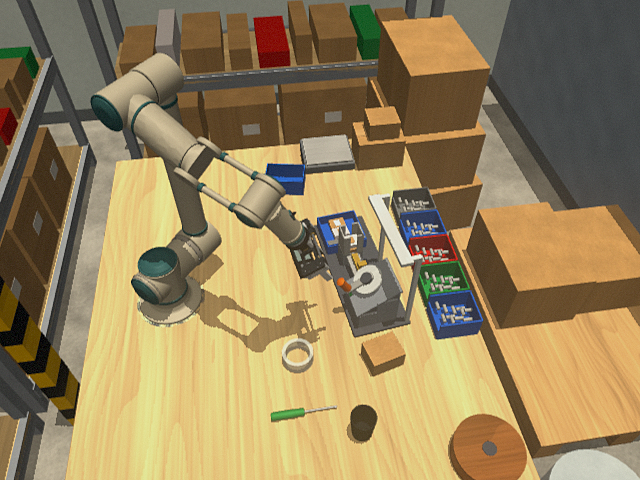

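Run:
```python
from h import *
import pickle
from scipy.optimize import least_squares
P=pickle.load(open("k.pkl","rb"));t=P["top"];w=P["wrist"]
T=lambda a,b:(230+a/4.2105,120+b/4.2105)
psi=.1175
ex=np.array([np.cos(psi),np.sin(psi),0]);ey=np.array([-np.sin(psi),np.cos(psi),0]);ez=np.array([0,0,1.])
n=-.5*ex+np.sqrt(.75)*ez;up=np.sqrt(.75)*ex+.5*ez
for nm,obs in (("both",[(t,T(549,367),0),(w,(315,143),0),(t,T(568,478),1),(w,(315,233),1)]),("wrist",[(w,(315,143),0),(w,(315,233),1)]),("top",[(t,T(549,367),0),(t,T(568,478),1)])):
    def res(q):
        X,Y,th=q;piv=np.array([X,Y,.125]);r=[]
        for p,uv,k in obs:
            x=piv+.0315*n if k==0 else piv+.087*n+.07*(-up*np.cos(th)+ey*np.sin(th))
            r+=list(proj(p,x)-uv)
        return np.array(r)
    r=least_squares(res,[.68,-.127,0],x_scale=[.01,.01,.1]);print(nm,r.x.round(4),r.fun.round(1))
```

```text
both [ 0.6778 -0.1269 -0.0392] [-0.   0.7  0.  -0.4  0.4  1.2 -0.1 -0.2]
wrist [ 0.6775 -0.1269 -0.0404] [-0.  -0.1  0.   0.1]
top [ 0.6809 -0.1269 -0.0225] [-0.  -0.3  0.   0.3]
```

Run:
```python
import cv2
im=cv2.imread("pics/k_wrist.png")[80:270,0:280];cv2.imwrite("pics/k_wz.png",cv2.resize(im,None,fx=2.85,fy=2.85,interpolation=cv2.INTER_CUBIC))
im=cv2.imread("pics/k_scene.png")[200:290,310:430];cv2.imwrite("pics/k_sz.png",cv2.resize(im,None,fx=6.5,fy=6.5,interpolation=cv2.INTER_CUBIC))
```

```text
(no output)
```

View pics/k_wz.png

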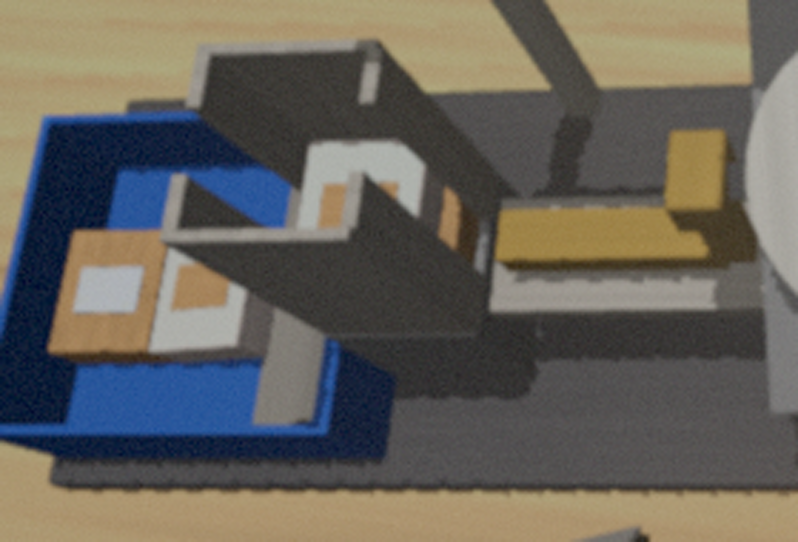

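View pics/k_sz.png

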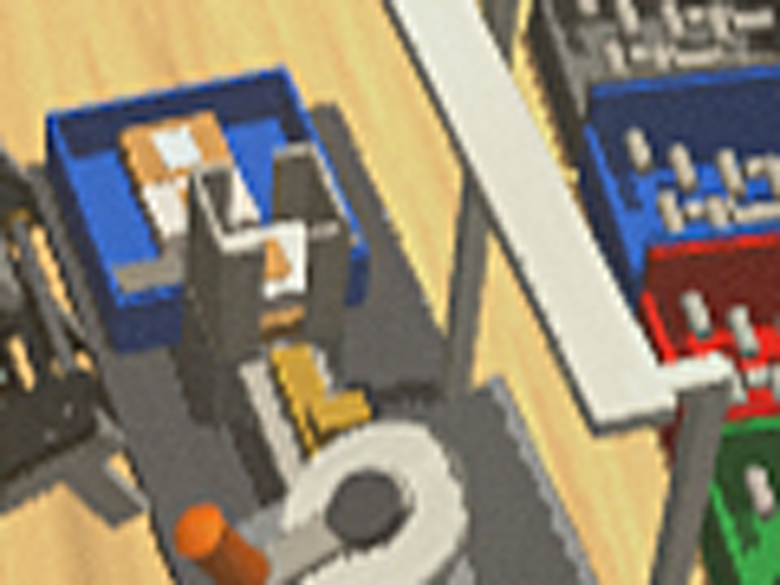

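```bash
python3 -c "
from bench import ctrl
print(ctrl.job_done())"; python3 st.py
```

```text
the job is handed in; nothing more can be done
None
the job is handed in; nothing more can be done
```

I turned the crank clockwise two full turns and left the knob at the green home mark, released, with the gripper backed clear. The job is handed in, at about 28.5 s of the 72 s allowed.

**Turning:** I took the knob end-on with the tool tilted about 30°. The jog command has no tilt, so I got the tilt by pushing repeatedly at the limit of the arm's reach. Each turn took about 7 to 8 s, and the tool moved steadily through both. The tangential force peaked at about 14 N at the heavy point and about 6 N while holding back the spring. I saw no kickback or racing.

**Last checks:**
- **Cartons:** the pictures show two cartons (one brown, one white) in the blue tray and two still stacked in the magazine.
- **Crank position:** it reads within about 0.04 rad of home. The wrist view gives −0.04 and the top view −0.02. It did not move when I let go.
- **Bystanders:** they looked undisturbed by eye, and the tool force was close to zero after I backed off.

**Not ideal:** under load the tool's tilt drifted from 0.52 to 0.48 rad and its heading by about 0.1 rad. During the second turn the jaws spread slightly, from 26.4 to 27.6 mm, so I raised the grip from 45 to 55 N. The knob did not slip, and the tool stayed clear of the light bar.

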